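# Shut and lock the packing bench's power box

## Task

The breakers are reset: swing the power box's cover shut, then lock it by turning the slotted latch on the cover clockwise with the flat-bladed screwdriver (red handle) until it comes up against its stop. Put the screwdriver back upright in the rack, and leave the other things on the bench where they are.

Things in the scene. Friction and masses are not known exactly. Their poses are not given: they have to be found in the camera images.
- power_box: Light grey portable power box standing firmly on the bench, 180 mm deep (its x) by 220 wide (y) by 90 high without the cover, blue-rimmed sockets in its front (-x). Origin: centre of its underside; x points from its front to its hinge side, z up. Carries the cover and latch; its position and yaw vary.
- cover (a joint): Angle of the box's flat grey cover (188 x 228 mm, its top face 6 mm above the hinge line), hinged along the box's rear (+x) top edge. 0 = shut and flat, grows as the front edge lifts; starts at 0.6 to 1.05 rad. A stiff hinge: it stays where it is left; a push of a few newtons from above moves it.
- cover_hinge (a point): Middle of the hinge line, 94 mm behind the box's centre (+x), 90 mm above the bench. Its y axis runs along the hinge; its x axis lies in the cover and points from the front edge to the hinge, its z axis out of the cover's top face (they tilt with the cover).
- cover_edge (a point): Middle of the cover's free front edge, on its top face: 188 mm from the hinge line. Same axes as cover_hinge. 96 mm above the bench when shut.
- latch_slot (a point): Centre of the slot's mouth in the latch (a round steel core in a black collar), on the cover's middle line 158 mm from the hinge; 105 mm above the bench when shut. x: along the slot, z: out of the cover, up when shut. Slot 4.5 mm wide with sloping sides to 8.9 mm at the mouth, 7.5 mm deep (floor 97.5 mm above the bench when shut), 29 mm long, its ends closed by the collar.
- latch (a joint): Angle of the latch core: 0 = undone, slot parallel to the cover's front edge; grows clockwise seen from above; 1.571 = locked, at its stop, slot pointing at the red mark by the front edge. Starts at 0 to 0.2; friction about 0.1 N m, stays where left. Locked, its tongue holds the shut cover down. Core 29 mm across; collar 40 mm across, 10.5 mm high over the cover, 1.5 mm above the core.
- flat_driver: Flat-bladed screwdriver, red oval handle, 145 mm long, 0.16 kg. Origin: on its axis, under the steel ferrule (33 mm across, 5 high) that rests on the rack; z towards the handle's end. Below: shank 9 mm across, then a flat blade 14 mm wide (along x), 2.5 thick (along y), 14 long, its tip 60 mm below the origin. Starts upright in one of the rack's three holes.
- flat_driver_mid (a point): Centre of that screwdriver's handle: on the axis, 45 mm above the ferrule's underside and 105 mm above the blade's tip. Axes as flat_driver. The handle is 80 mm long, 40 mm wide (along x) and 24 mm thick (along y), black towards the foot: its wide sides are parallel to the flat of the blade.
- rack: Blue steel screwdriver rack that stands firmly on the bench: 60 mm (x) by 250 mm (y), top plate 6 mm thick with its upper face 75 mm above the bench. Origin: centre of its underside.
- rack_hole0 (a point): Centre of the rack's hole on the -y side, at the plate's upper face. The holes are 20 mm across and go through; a screwdriver hangs in one with its ferrule on the plate.
- rack_hole1 (a point): Centre of the rack's middle hole, 80 mm from the other two, at the plate's upper face.
- rack_hole2 (a point): Centre of the rack's hole on the +y side, at the plate's upper face.
- cross_driver_mid (a point): Centre of the handle of the cross-point screwdriver (yellow), same handle as the flat one's; stands in another of the rack's holes. Not needed.
- nut_driver_mid (a point): Centre of the handle of the nut driver (green), same handle; stands in another of the rack's holes. Not needed.
- disc_stack: Dark stack of cutting discs, 125 mm across, 66 high; origin under its centre. Not needed.
- fibre_stack: Tan stack of fibre discs, 125 mm across, 45 high; origin under its centre. Not needed.
- tape_roll: Roll of brown packing tape lying flat, 100 mm across, 48 high; origin under its centre. Not needed.
- spare_breaker: White spare circuit breaker lying on its side, 85 x 63 x 18 mm; origin under it. Not needed.
- marker: Marker pen lying down, 135 mm long, 18 across; origin under its middle. Not needed.
- small_carton: Closed cardboard carton, 150 x 110 x 80 mm; origin under its centre. Not needed.
There are look-alikes about, which are no part of the job. There is more than one size of the flat_driver; the one meant has the size given above.

How it is judged:
By the outcome, as a careful person would: the job done as asked, in the order asked, and still so for the second after the job is handed in, with the robot touching nothing.
It also fails if it takes over 72 s, if anything falls off the work surface, if the arm or the gripper's body presses on something with over 40 N, if the wrist force passes 120 N, or if a joint passes its speed limit or range.

## Robot

A 7-joint arm with a two-finger parallel gripper is mounted at the origin on the work surface. World frame = base frame: x ahead of the robot, y to its left, z up, the work surface at z = 0. Lengths are in m, angles in rad, forces in N, time in s.
With the tool pointing down it reaches from about 0.4 to 0.85 m from the base axis. Payload 4.5 kg.
Tool frame: the origin (TCP) lies on the centre line of the jaws, within the pads' length; the fingertips stand 11 mm ahead of it and the grasp point (between the pads) lies 8 mm behind it; z points along the fingers, x is the direction in which the jaws open and shut, and the axes are right-handed (so a half turn about z gives the same grasp; the last joint's range is limited). The gripper opens to 88 mm and grips with 3 to 60 N. Pads are 18 mm wide; open, the fingers measure 123 mm over their backs; the gripper's body (75 mm by 187 mm) begins 45 mm behind the grasp point.
Start: joints at [1.291, 0.689, -0.195, 1.565, 0.157, 0.902, -0.215], TCP at [0.193, -0.594, 0.25] pointing down, gripper open.
Joint ranges: [-3.01, 3.01], [-0.46, 2.08], [-1.47, 1.51], [0.13, 2.56], [-1, 4.14], [0.04, 2.09], [-2.66, 2.66]. Speed limits (rad/s): [2.57, 2.57, 3.14, 3.14, 3.14, 3.14, 3.14].

## Interface

Orientations are given as a unit quaternion [x, y, z, w].
In Python, from plant import r, vision, order, nets gives the robot as it stands.
- The arm moves only by the tool send_rows, never from a script. Its argument "series" is a list of rows, each an object with "delta_pos": the shift along the tool's x, y, z in cm, a list of three; "turn": the turn about the tool's z in degrees; "jaw": the closure, from 0 (fully open) to 1 (shut). In form: [{"delta_pos": [x, y, z], "turn": turn, "jaw": jaw}, ...]. A call has 1 to 8 rows; each row is the pose to reach, as a shift and turn from the pose commanded when the call began, along the tool's axes at that moment; what a row does not reach only later rows make up. A row lasts 1/12 s, in which the tool goes at most 41.7 mm and 7.16 degrees, less where a joint would pass 70% of its speed; a pose out of reach is approached as far as the arm can. A call with a gripper value outside its range is refused whole. The fingers move at their own pace and stop on an object; "force" is the grip in N (left out, the last holds). Time passes only in rows, so rows that repeat a pose let the fingers close. It gives the time, the measured TCP pose, the force and the opening at its end, in the units of the state.
- r.get_state(): the state, without advancing time (a new reading comes with each control period).
- vision.snapshot(name): name is "scene" or "top"; returns the picture (420x560x3 uint8, blue, green, red); there is no depth.
- vision.camera_params(name): a dict with "intrinsics" (3x3 intrinsics, pixels), "extrinsics" (4x4, takes a point from world to camera coordinates). Camera axes: x right, y down, z forward; pixel columns grow to the right and rows downward; lengths in m; the calibration is good to about 2 mm. A picture is of the moment at which its call begins. camera_params takes no time and is no camera call.
- order.finish_job(): hands the job in, once; it reports no verdict.
Trained networks look in the newest picture that a camera, given by its name, has taken for a name from the list of things; names that differ only in an ending like _2 or _b are one class to them, and where a whole thing is asked for, a point or a joint stands for the part that bears it (a point fixed in the world has none). Each returns a list of dicts, best first, with "score" (0 to 1); they miss things now and then, are a little off and sometimes report something else, mostly with a low value. They report only what shows in the picture. A call takes as long as a camera call. They do not tell look-alikes from the thing itself.
- nets.boxes_of(camera, label): "location" ([row, column] as shares, 0 to 1, of the picture: columns of its width, rows of its height, amid what is visible of it).
- nets.trace(camera, label): "region" (420x560 bool, what is visible of it) and "location" ([row, column] as shares, 0 to 1, of the picture: columns of its width, rows of its height, amid what is visible of it).
The state is a dict: "clock": time; "q": joint angles; "qd": joint speeds; "joint_torque": joint torques, N m; "tool_pos": TCP position; "eef_rot": TCP orientation; "contact_force": force on the tool from outside, world axes, zero at the start; "moment": the same for the moment, N m; "opening": opening from 0.0 (shut) to 1.0 (fully open).
Only numpy, scipy, OpenCV 4.12 (cv2) and the standard library are available. Lean on these libraries where they do the work, as an engineer would, in place of code of your own. Each camera call takes 0.05 s, during which the arm holds its last target.

## Working session

There is one attempt and no reset: what is moved stays moved. The work goes in short steps, Python scripts to look and compute and a tool call to move; the robot and the scene stay as the last step left them, time stands still between calls to the robot, and variables do not carry over. Pictures are saved under pics/ and viewed, and the job is handed in when it is done.

Besides the shell and the picture viewer there is one more tool, called after "Request:" by a JSON object that holds its "method" and its "body", one argument or row to a line. send_rows: Moves the arm, as the interface text tells. Its arguments: {"type":"object","properties":{"series":{"type":"array"},"force":{"type":"number"}},"required":["series"]}

```bash
ls; mkdir -p pics; python3 - <<'E'
from plant import r, vision, order, nets
import cv2
for n in("scene","top"):
    cv2.imwrite(f"pics/{n}0.png",vision.snapshot(n)); p=vision.camera_params(n); print(p)
print(r.get_state())
E
```

```text
pics
{'intrinsics': array([[416.73301625,   0.        , 274.78713902],
       [  0.        , 416.73301625, 210.83020732],
       [  0.        ,   0.        ,   1.        ]]), 'extrinsics': array([[-0.7251789 ,  0.68851686,  0.00775257,  0.42895699],
       [ 0.3838683 ,  0.4136043 , -0.82557653, -0.12328226],
       [-0.57162986, -0.59571471, -0.56423691,  1.68933782],
       [ 0.        ,  0.        ,  0.        ,  1.        ]])}
{'intrinsics': array([[435.00843596,   0.        , 291.10672352],
       [  0.        , 435.00843596, 216.65386238],
       [  0.        ,   0.        ,   1.        ]]), 'extrinsics': array([[ 5.67766794e-03, -9.99983882e-01, -2.36663709e-05,
        -1.78111654e-02],
       [-9.92580543e-01, -5.63275904e-03, -1.21458377e-01,
         5.69599319e-01],
       [ 1.21456286e-01,  7.13091110e-04, -9.92596525e-01,
         1.22273177e+00],
       [ 0.00000000e+00,  0.00000000e+00,  0.00000000e+00,
         1.00000000e+00]])}
{'clock': 0.1, 'q': array([ 1.29074362,  0.68989298, -0.19452337,  1.56622088,  0.15732947,
        0.90252097, -0.21510547]), 'qd': array([ 0.00101424, -0.0010639 , -0.00164133, -0.00307028, -0.0005439 ,
        0.00043664, -0.0014367 ]), 'joint_torque': array([-2.43472394e-03, -5.28497529e+01, -1.27095133e+00, -1.53837347e+01,
       -5.24495775e-02,  2.03313626e-03,  1.75073984e-05]), 'tool_pos': array([ 0.19273847, -0.59396538,  0.24899987]), 'eef_rot': array([ 8.08952865e-01, -5.87872931e-01, -7.06377448e-04, -4.24293442e-04]), 'contact_force': array([-0.26069445, -0.37561576, -0.25150597]), 'moment': array([0.01766186, 0.00375505, 0.02661492]), 'opening': 1.0000541788288702}
```

View pics/scene0.png

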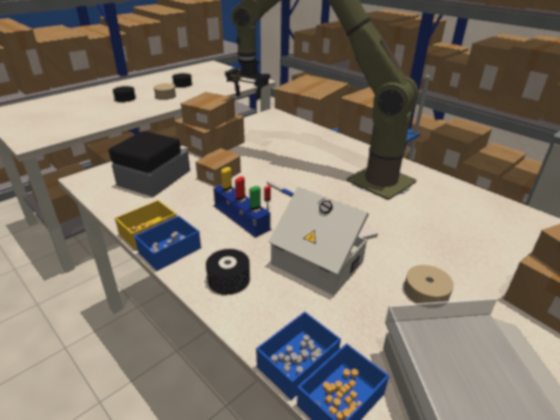

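View pics/top0.png

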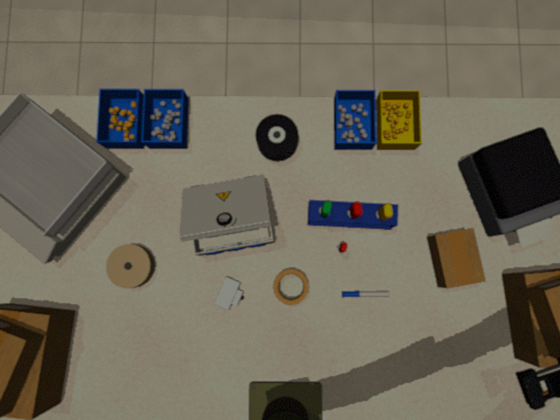

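```bash
cat > h.py <<'E'
import numpy as np, cv2
from plant import r, vision, order, nets
P={n:vision.camera_params(n) for n in("scene","top")}
def proj(n,X):
    X=np.atleast_2d(X); K=P[n]['intrinsics'];T=P[n]['extrinsics']
    c=X@T[:3,:3].T+T[:3,3]; u=c@K.T; return u[:,:2]/u[:,2:]
def back(n,uv,z):
    K=P[n]['intrinsics'];T=P[n]['extrinsics'];R=T[:3,:3];t=T[:3,3]
    d=R.T@np.linalg.inv(K)@np.array([uv[0],uv[1],1.]);C=-R.T@t
    return C+d*(z-C[2])/d[2]
def tri(uvs):
    from numpy.linalg import svd
    A=[]
    for n,uv in uvs.items():
        M=P[n]['intrinsics']@P[n]['extrinsics'][:3]
        A+= [uv[0]*M[2]-M[0],uv[1]*M[2]-M[1]]
    v=svd(np.array(A))[2][-1]; return v[:3]/v[3]
def show(n,name,u0,v0,w,h,s,im=None):
    im=vision.snapshot(n) if im is None else im
    c=im[v0:v0+h,u0:u0+w]; cv2.imwrite("pics/"+name+".png",cv2.resize(c,None,fx=s,fy=s,interpolation=cv2.INTER_CUBIC)); return im
def st():
    s=r.get_state(); print("t",round(s['clock'],2),"p",s['tool_pos'].round(4),"q",s['eef_rot'].round(4),"F",s['contact_force'].round(1),"M",s['moment'].round(2),"op",round(s['opening'],3)); return s
E
python3 - <<'E'
from h import *
for l in ["flat_driver_mid","cross_driver_mid","nut_driver_mid","latch_slot","cover_edge","cover_hinge","rack_hole0","rack_hole1","rack_hole2"]:
    o={}
    for n in ("top","scene"):
        b=nets.boxes_of(n,l); 
        print(l,n,[(round(x['score'],2),round(x['location'][1]*560,1),round(x['location'][0]*420,1)) for x in b])
        if b: o[n]=(b[0]['location'][1]*560,b[0]['location'][0]*420)
    if len(o)==2:
        X=tri(o); print("  ->",X.round(4),[ (proj(n,X)[0]-o[n]).round(1) for n in o])
a=show("top","topz",170,160,250,150,3.2)
show("scene","scz",180,140,220,160,3.5)
E
```

```text
flat_driver_mid top [(0.68, 354.6, 213.3)]
flat_driver_mid scene [(0.51, 240.2, 186.0), (0.29, 244.3, 213.8)]
  -> [ 0.5711 -0.1875  0.1229] [array([ 0.8, -0.8]), array([1. , 0.2])]
cross_driver_mid top [(0.69, 385.1, 215.2)]
cross_driver_mid scene [(0.7, 226.3, 179.2)]
  -> [ 0.5671 -0.271   0.1125] [array([ 0.5, -0.6]), array([0.6, 0.1])]
nut_driver_mid top [(0.49, 332.2, 210.6)]
nut_driver_mid scene [(0.81, 257.2, 195.6)]
  -> [ 0.5709 -0.1196  0.1186] [array([-2.2,  2.1]), array([-2.7, -0.5])]
latch_slot top [(0.46, 225.2, 218.1)]
latch_slot scene [(0.51, 324.1, 203.8)]
  -> [0.5445 0.15   0.2031] [array([ 0., -0.]), array([0., 0.])]
cover_edge top [(0.59, 226.7, 207.3)]
cover_edge scene [(0.59, 321.2, 227.8)]
  -> [0.5759 0.1619 0.1417] [array([-2.2,  1.7]), array([-2.8, -0.2])]
cover_hinge top [(0.81, 225.0, 207.3)]
cover_hinge scene [(0.79, 315.8, 226.7)]
  -> [0.5811 0.1587 0.1458] [array([ 0.5, -0.4]), array([0.7, 0. ])]
rack_hole0 top [(0.93, 350.5, 215.0), (0.74, 330.6, 207.0)]
rack_hole0 scene [(0.59, 244.5, 211.5)]
  -> [ 0.5727 -0.1835  0.0236] [array([-1.5,  1.4]), array([-1.9, -0.3])]
rack_hole1 top [(0.93, 350.5, 215.0), (0.74, 330.6, 207.0)]
rack_hole1 scene [(0.59, 244.5, 211.5)]
  -> [ 0.5727 -0.1835  0.0236] [array([-1.5,  1.4]), array([-1.9, -0.3])]
rack_hole2 top [(0.93, 350.5, 215.0), (0.74, 330.6, 207.0)]
rack_hole2 scene [(0.59, 244.5, 211.5)]
  -> [ 0.5727 -0.1835  0.0236] [array([-1.5,  1.4]), array([-1.9, -0.3])]
```

View pics/topz.png

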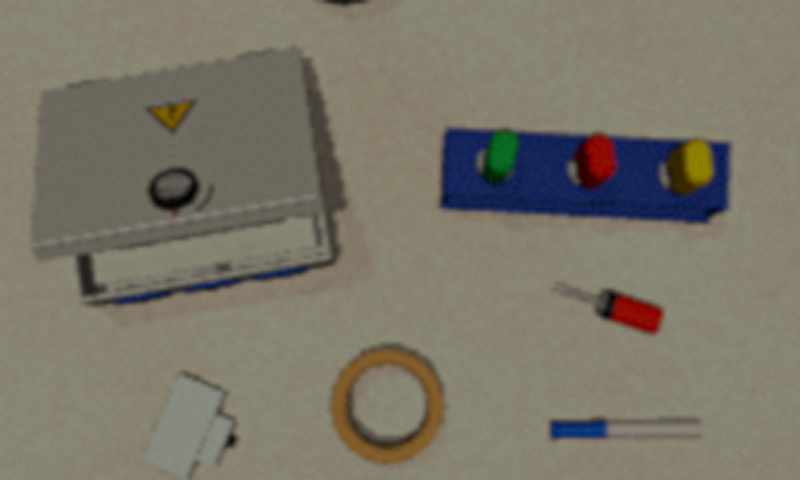

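View pics/scz.png

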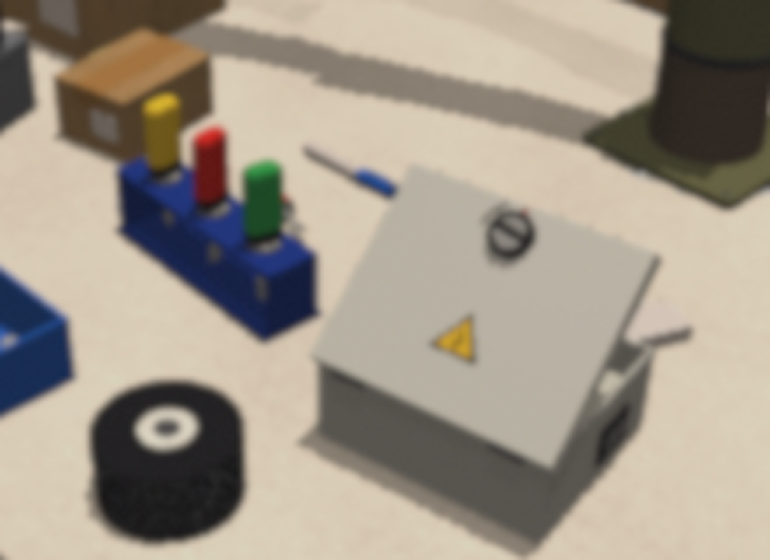

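```bash
cat > fitbox.py <<'E'
from h import *
from scipy.optimize import least_squares
def cov(p,pts):
    x,y,yaw,th=p; R=cv2.Rodrigues(np.array([0,0,yaw]))[0]@cv2.Rodrigues(np.array([0,th,0.]))[0]
    Rz=cv2.Rodrigues(np.array([0,0,yaw]))[0]
    h=np.array([x,y,0])+Rz@[.094,0,.09]
    return h+pts@R.T
pts=np.array([[0,.114,.006],[0,-.114,.006],[-.188,-.114,.006],[-.188,.114,.006],[-.158,0,.0165]])
obs={"top":np.array([[42,93],[297,48],[318,195],[36,243],[173,187]])/3.2+[170,160],
"scene":np.array([[553,468],[313,355],[410,165],[658,260],[511,234]])/3.5+[180,140]}
E
python3 - <<'E'
from fitbox import *
f=lambda p:np.concatenate([(proj(n,cov(p,pts))-obs[n]).ravel() for n in obs])
s=least_squares(f,[.58,.16,.17,.7]);print(s.x.round(4)); print(s.fun.reshape(-1,2).round(1)); print(np.sqrt(np.diag(np.linalg.inv(s.jac.T@s.jac))).round(4))
p=s.x.copy();print("cover pts open",cov(p,pts).round(3).tolist())
p[3]=0;print("shut",cov(p,pts).round(3).tolist())
# overlay
im=vision.snapshot("scene");im2=vision.snapshot("top")
for n,i in(("scene",im),("top",im2)):
    i=cv2.resize(i,None,fx=1,fy=1)
# rack fit
ro=np.array([[446,128],[730,142],[442,207]])/3.2+[170,160]
for u in ro: print(back("top",u,.075).round(4))
for u in [(599,142),(595,183)]:
    print(back("top",np.array(u)/3.2+[170,160],.16).round(4))
show("top","rackz",300,190,110,80,7.2,im2); show("scene","rackz2",205,155,85,80,7.2,im)
E
```

```text
[0.5666 0.1596 0.184  0.6426]
[[-1.5 -1.4]
 [-0.2 -1.6]
 [ 0.6  0.8]
 [-2.   2.1]
 [-0.7 -0. ]
 [-1.  -0.4]
 [-1.8 -0.3]
 [ 0.5 -0.9]
 [-0.3 -2.2]
 [-0.5 -0.8]]
[0.0012 0.0009 0.0077 0.0119]
cover pts open [[0.642, 0.29, 0.095], [0.683, 0.065, 0.095], [0.535, 0.038, 0.207], [0.494, 0.262, 0.207], [0.544, 0.155, 0.198]]
shut [[0.638, 0.289, 0.096], [0.68, 0.065, 0.096], [0.495, 0.03, 0.096], [0.453, 0.254, 0.096], [0.504, 0.148, 0.106]]
[ 0.6122 -0.0657  0.075 ]
[ 0.6012 -0.3148  0.075 ]
[ 0.5424 -0.0622  0.075 ]
[ 0.5876 -0.1869  0.16  ]
[ 0.5539 -0.1832  0.16  ]
```

View pics/rackz.png

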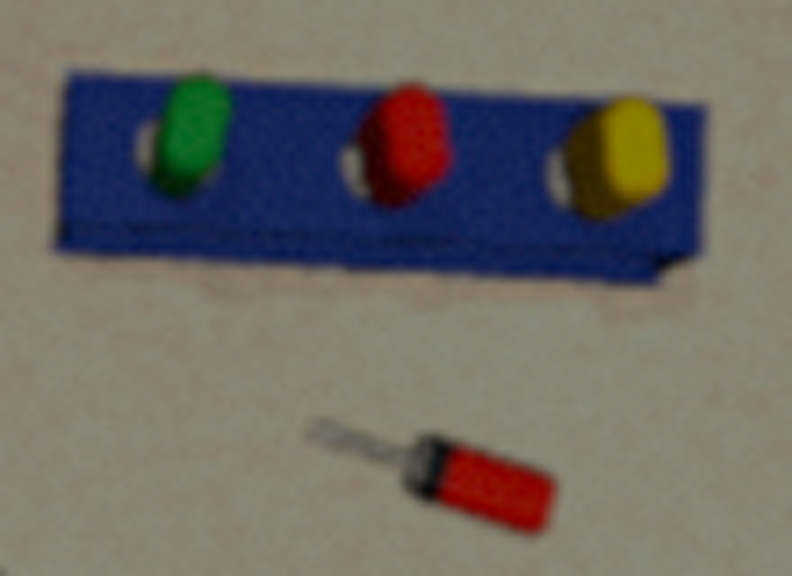

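View pics/rackz2.png

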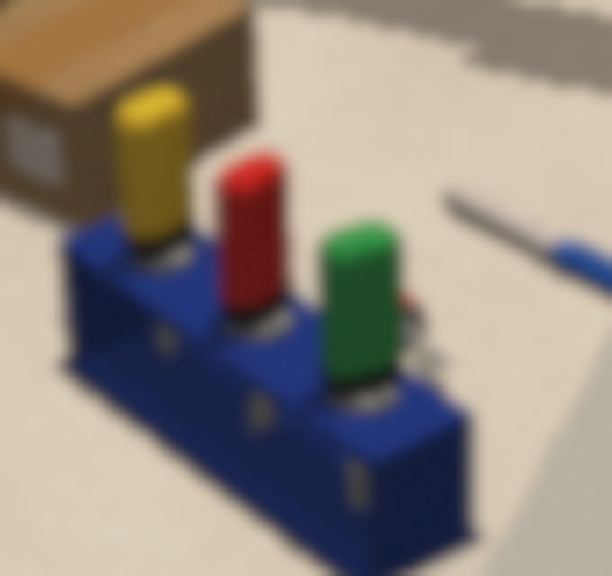

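```bash
cat > fitdrv.py <<'E'
from h import *
from scipy.optimize import minimize, least_squares
S=8
def crop(im,u0,v0,w,h): return cv2.resize(im[v0:v0+h,u0:u0+w],None,fx=S,fy=S,interpolation=cv2.INTER_CUBIC)
ims={n:vision.snapshot(n) for n in("top","scene")}
rg={"top":(340,192,35,35),"scene":(222,168,35,40)}
m={}
for n in ims:
    hsv=cv2.cvtColor(crop(ims[n],*rg[n]),cv2.COLOR_BGR2HSV)
    k=(((hsv[...,0]<12)|(hsv[...,0]>168))&(hsv[...,1]>120)&(hsv[...,2]>35)).astype(np.uint8)
    nl,l,s,c=cv2.connectedComponentsWithStats(k); k=(l==1+np.argmax(s[1:,4])).astype(np.uint8); m[n]=k; print(n,k.sum()/S/S)
a=np.linspace(0,2*np.pi,40,endpoint=False)
def mask(p,n,shape):
    x,y,yaw,zb=p; e=2/shape
    c,s=np.cos(a),np.sin(a)
    X=np.sign(c)*abs(c)**e*.020; Y=np.sign(s)*abs(s)**e*.012
    wx=x+np.cos(yaw)*X-np.sin(yaw)*Y; wy=y+np.sin(yaw)*X+np.cos(yaw)*Y
    Q=np.concatenate([np.c_[wx,wy,np.full(40,z)] for z in (zb,.157)]+[np.c_[x+(wx-x)*.85,y+(wy-y)*.85,np.full(40,.160)]])
    uv=proj(n,Q); u0,v0,_,_=rg[n]; uv=(uv-[u0,v0]+.5)*S-.5
    k=np.zeros_like(m[n]); cv2.fillConvexPoly(k,cv2.convexHull(np.round(uv*16).astype(np.int32)),1,shift=4); return k
def cost(p,shape): return sum(1-(mask(p,n,shape)&m[n]).sum()/(mask(p,n,shape)|m[n]).sum() for n in m)
for shape in (2,2.6,4):
    best=None
    for y0 in np.deg2rad(np.arange(-40,50,10)):
        o=minimize(cost,[.57,-.187,y0,.1],args=(shape,),method="Nelder-Mead",options=dict(initial_simplex=np.array([.57,-.187,y0,.1])+np.r_[np.zeros((1,4)),np.diag([.006,.006,.2,.01])],xatol=1e-4,fatol=1e-4,maxiter=400))
        if best is None or o.fun<best.fun: best=o
    print(shape,best.x.round(4),np.rad2deg(best.x[2]).round(1),round(best.fun,3))
E
python3 fitdrv.py
python3 - <<'E'
from h import *
f=lambda z,s,o:(np.array(z)+.5)/s-.5+np.array(o)
for u in [(66,72),(707,106),(65,232)]: print(back("top",f(u,7.2,(300,190)),.075).round(4))
for u in [(66,243),(468,415),(243,178+0)]: print('s',back("scene",f(u,7.2,(205,155)),.075).round(4))
E
```

```text
top 153.25
scene 162.390625
2 [ 0.5792 -0.1856  0.475   0.0922] 27.2 0.282
2.6 [ 0.5796 -0.1856  0.6536  0.0933] 37.5 0.335
4 [ 0.5798 -0.1852  0.7608  0.0945] 43.6 0.384
[ 0.6134 -0.0639  0.075 ]
[ 0.6014 -0.3138  0.075 ]
[ 0.5506 -0.0635  0.075 ]
s [ 0.6024 -0.3052  0.075 ]
s [ 0.5589 -0.06    0.075 ]
s [ 0.4975 -0.2955  0.075 ]
```

```bash
cat >> fitdrv.py <<'E'
rows=[]
for yaw in (10,27,40):
    y=np.deg2rad(yaw); o=minimize(lambda q:cost([q[0],q[1],y,q[2]],2),[.579,-.186,.095],method="Nelder-Mead"); print(yaw,o.x.round(4),round(o.fun,3))
    row=[]
    for n in m:
        c=crop(ims[n],*rg[n]).copy(); c=np.clip(c.astype(int)*2,0,255).astype(np.uint8)
        for k,col in((m[n],(255,255,0)),(mask([o.x[0],o.x[1],y,o.x[2]],n,2),(0,255,0))):
            cv2.drawContours(c,cv2.findContours(k,0,2)[0],-1,col,1)
        row.append(c[:280])
    rows.append(np.vstack(row))
cv2.imwrite("pics/ov.png",cv2.resize(np.hstack(rows),None,fx=.9,fy=.9))
E
python3 fitdrv.py
```

```text
top 153.046875
scene 162.59375
2 [ 0.5798 -0.1854  0.5233  0.0926] 30.0 0.281
2.6 [ 0.5795 -0.1856  0.6277  0.0934] 36.0 0.334
4 [ 0.5798 -0.1851  0.7513  0.0937] 43.0 0.386
10 [ 0.5787 -0.1874  0.0905] 0.329
27 [ 0.5788 -0.1863  0.0918] 0.283
40 [ 0.5798 -0.1854  0.093 ] 0.347
```

View pics/ov.png

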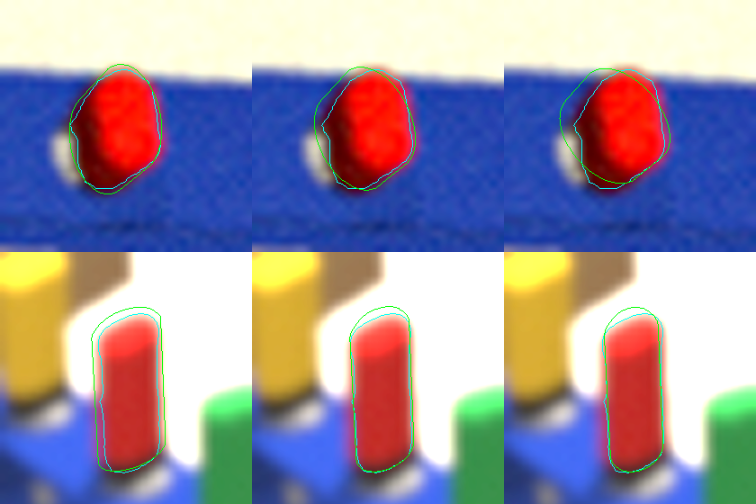

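```bash
python3 - <<'E'
from h import *
im=vision.snapshot("top"); S=10
for nm,(u,v),hr in (("red",(357,208),(0,8)),("green",(327,208),(45,85)),("yel",(387,211),(18,34))):
    c=cv2.resize(im[v-16:v+16,u-16:u+16],None,fx=S,fy=S,interpolation=cv2.INTER_CUBIC)
    H=cv2.cvtColor(c,cv2.COLOR_BGR2HSV)
    base=(H[...,0]>=hr[0])&(H[...,0]<=hr[1])&(H[...,1]>100)
    mx=np.percentile(H[...,2][base],95)
    for t in(.65,.75):
        k=(base&(H[...,2]>t*mx)).astype(np.uint8); nl,l,s,cc=cv2.connectedComponentsWithStats(k);i=1+np.argmax(s[1:,4])
        q=np.argwhere(l==i)[:,::-1].astype(float); px=(q+.5)/S-.5+[u-16,v-16]
        W=np.array([back("top",p,.16)[:2] for p in px[::7]]); C=np.cov(W.T); w,V=np.linalg.eigh(C); d=V[:,1]; 
        (rc,sz,ang)=cv2.minAreaRect((W*1e3).astype(np.float32))
        print(nm,t,W.mean(0).round(4),"yaw",np.rad2deg(np.arctan2(d[1],d[0])).round(1)%180,(4*np.sqrt(w)*1e3).round(1),np.round(sz,1),round(ang,1))
E
```

```text
red 0.65 [ 0.5781 -0.1857] yaw 4.099999999999994 [19.8 38.1] [36.8 18.9] 8.3
red 0.75 [ 0.5783 -0.1863] yaw 4.699999999999989 [18.8 37. ] [36.1 17.7] 7.8
green 0.65 [ 0.5809 -0.1077] yaw 168.3 [23.1 37.3] [21.7 35.1] 77.3
green 0.75 [ 0.5814 -0.1077] yaw 167.7 [21.  35.9] [19.9 34.1] 78.5
yel 0.65 [ 0.5732 -0.2662] yaw 3.6999999999999886 [23.8 39.5] [37.4 22.5] 1.9
yel 0.75 [ 0.5735 -0.2665] yaw 5.300000000000011 [22.  38.4] [36.5 20.9] 3.1
```

```bash
cat >> h.py <<'E'
from scipy.spatial.transform import Rotation as Ro
def yawof(s): R=Ro.from_quat(s['eef_rot']).as_matrix(); return np.rad2deg(np.arctan2(R[1,0],R[0,0])),R
def go(xyz,yaw=None,s=None):
    s=s or st(); y,R=yawof(s); d=R.T@(np.array(xyz)-s['tool_pos'])*100
    t=0 if yaw is None else (-(yaw-y)+180)%360-180
    print("yaw",y.round(2),"q",s['q'].round(2),"delta",d.round(2),"turn",round(t,2))
E
python3 -c "
from h import *
go([.541,.099,.26],-80)"
```

```text
t 1.45 p [ 0.1929 -0.5945  0.2497] q [ 0.8089 -0.5879  0.      0.    ] F [ 1.2  0.1 -0. ] M [0.02 0.04 0.  ] op 0.998
yaw -72.02 q [ 1.29  0.69 -0.19  1.57  0.16  0.9  -0.22] delta [-55.22 -54.51  -1.03] turn 7.98
```

Request:
{"method": "send_rows", "body": {
  "series": [
    {"delta_pos": [-2.5, -2.5, -1], "turn": 0, "jaw": 1},
    {"delta_pos": [-55.2, -54.5, -1], "turn": 8, "jaw": 1},
    {"delta_pos": [-55.2, -54.5, -1], "turn": 8, "jaw": 1},
    {"delta_pos": [-55.2, -54.5, -1], "turn": 8, "jaw": 1},
    {"delta_pos": [-55.2, -54.5, -1], "turn": 8, "jaw": 1},
    {"delta_pos": [-55.2, -54.5, -1], "turn": 8, "jaw": 1},
    {"delta_pos": [-55.2, -54.5, -1], "turn": 8, "jaw": 1},
    {"delta_pos": [-55.2, -54.5, -1], "turn": 8, "jaw": 1}
  ]
}}

```text
clock: 2.12
tool_pos: [0.3404, -0.3006, 0.26]
eef_rot: [0.766, -0.643, 0.0, -0.0]
contact_force: [1.0, 0.4, -0.0]
opening: 0.417
```

```bash
python3 -c "
from h import *
go([.541,.099,.26],-80)"
```

```text
t 2.12 p [ 0.3404 -0.3006  0.26  ] q [ 7.658e-01 -6.430e-01  5.000e-04 -0.000e+00] F [ 1.   0.4 -0. ] M [-0.01 -0.05 -0.01] op 0.417
yaw -80.04 q [ 0.72  0.46 -0.14  2.05  0.1   0.64 -0.89] delta [-35.89 -26.67  -0.  ] turn -0.04
```

Request:
{"method": "send_rows", "body": {
  "series": [
    {"delta_pos": [-35.9, -26.7, 0], "turn": 0, "jaw": 1},
    {"delta_pos": [-35.9, -26.7, 0], "turn": 0, "jaw": 1},
    {"delta_pos": [-35.9, -26.7, 0], "turn": 0, "jaw": 1},
    {"delta_pos": [-35.9, -26.7, 0], "turn": 0, "jaw": 1},
    {"delta_pos": [-35.9, -26.7, 0], "turn": 0, "jaw": 1},
    {"delta_pos": [-35.9, -26.7, 0], "turn": 0, "jaw": 1},
    {"delta_pos": [-35.9, -26.7, 0], "turn": 0, "jaw": 1},
    {"delta_pos": [-35.9, -26.7, 0], "turn": 0, "jaw": 1}
  ]
}}

```text
clock: 2.78
tool_pos: [0.4901, -0.0023, 0.26]
eef_rot: [0.766, -0.643, 0.0, -0.0]
contact_force: [2.0, -0.6, 0.6]
opening: 0.006
```

```bash
python3 -c "
from h import *
go([.541,.099,.26],-80)"
```

```text
t 2.78 p [ 0.4901 -0.0023  0.26  ] q [ 7.660e-01 -6.428e-01  3.000e-04 -2.000e-04] F [ 2.  -0.6  0.6] M [-0.04 -0.08 -0.03] op 0.006
yaw -80.0 q [-0.02  0.5  -0.11  1.95  0.08  0.69 -1.57] delta [-9.09 -6.77 -0.  ] turn -0.0
```

Request:
{"method": "send_rows", "body": {
  "series": [
    {"delta_pos": [-9.1, -6.8, 0], "turn": 0, "jaw": 1},
    {"delta_pos": [-9.1, -6.8, 0], "turn": 0, "jaw": 1},
    {"delta_pos": [-9.1, -6.8, 0], "turn": 0, "jaw": 1},
    {"delta_pos": [-9.1, -6.8, 2], "turn": 0, "jaw": 1},
    {"delta_pos": [-9.1, -6.8, 4], "turn": 0, "jaw": 1},
    {"delta_pos": [-9.1, -6.8, 5], "turn": 0, "jaw": 1},
    {"delta_pos": [-9.1, -6.8, 6], "turn": 0, "jaw": 1},
    {"delta_pos": [-9.1, -6.8, 7], "turn": 0, "jaw": 1}
  ]
}}

```text
clock: 3.45
tool_pos: [0.5408, 0.0966, 0.1894]
eef_rot: [0.766, -0.643, 0.0, -0.0]
contact_force: [-0.8, -0.4, 2.3]
opening: 0.007
```

```bash
python3 -c "
from h import *
go([.541,.099,.107],-80)"
```

```text
t 3.45 p [0.5408 0.0966 0.1894] q [ 7.657e-01 -6.432e-01  3.000e-04 -2.000e-04] F [-0.8 -0.4  2.3] M [-0.06  0.05 -0.03] op 0.007
yaw -80.06 q [-0.21  0.67 -0.08  1.86  0.09  0.61 -1.75] delta [-0.23 -0.05  8.24] turn -0.06
```

Request:
{"method": "send_rows", "body": {
  "series": [
    {"delta_pos": [0, 0, 1.2], "turn": 0, "jaw": 1},
    {"delta_pos": [0, 0, 2.4], "turn": 0, "jaw": 1},
    {"delta_pos": [0, 0, 3.6], "turn": 0, "jaw": 1},
    {"delta_pos": [0, 0, 4.8], "turn": 0, "jaw": 1},
    {"delta_pos": [0, 0, 6], "turn": 0, "jaw": 1},
    {"delta_pos": [0, 0, 7], "turn": 0, "jaw": 1},
    {"delta_pos": [0, 0, 7.7], "turn": 0, "jaw": 1},
    {"delta_pos": [0, 0, 8], "turn": 0, "jaw": 1}
  ]
}}

```text
clock: 4.12
tool_pos: [0.5402, 0.0966, 0.1088]
eef_rot: [0.766, -0.643, -0.0, 0.001]
contact_force: [-1.2, 0.1, 1.3]
opening: 0.004
```

Request:
{"method": "send_rows", "body": {
  "series": [
    {"delta_pos": [0, 0, 0.15], "turn": 0, "jaw": 1},
    {"delta_pos": [0, 0, 0.3], "turn": 0, "jaw": 1},
    {"delta_pos": [0, 0, 0.3], "turn": 0, "jaw": 1}
  ]
}}

```text
clock: 4.37
tool_pos: [0.5407, 0.0969, 0.1075]
eef_rot: [0.766, -0.643, 0.0, -0.0]
contact_force: [-1.1, -0.9, 4.2]
opening: 0.009
```

```bash
python3 -c "
from h import *
show('scene','c1',180,140,220,160,3.5)
go([.578,-.186,.25],-80)"
```

```text
t 4.42 p [0.5407 0.0969 0.1075] q [ 7.659e-01 -6.430e-01  3.000e-04 -2.000e-04] F [-0.5 -0.7  4.2] M [-0.06  0.3  -0.  ] op 0.006
yaw -80.03 q [-0.22  0.8  -0.06  1.91  0.11  0.43 -1.76] delta [ 28.51   1.21 -14.25] turn -0.03
```

View pics/c1.png

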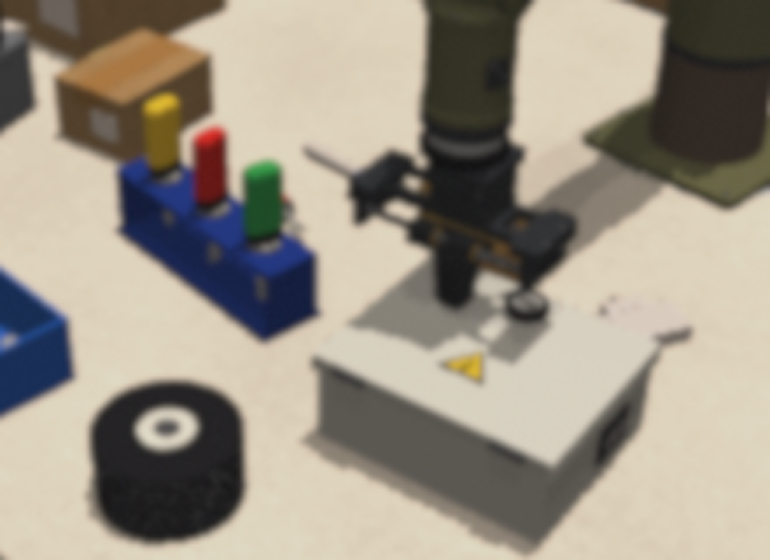

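Request:
{"method": "send_rows", "body": {
  "series": [
    {"delta_pos": [0, 0, 0.2], "turn": 0, "jaw": 1},
    {"delta_pos": [0, 0, 0.4], "turn": 0, "jaw": 1},
    {"delta_pos": [0, 0, 0.4], "turn": 0, "jaw": 1}
  ]
}}

```text
clock: 4.67
tool_pos: [0.5408, 0.0969, 0.1072]
eef_rot: [0.766, -0.643, 0.001, -0.001]
contact_force: [-9.1, -1.5, 39.4]
opening: 0.003
```

Request:
{"method": "send_rows", "body": {
  "series": [
    {"delta_pos": [0, 0, -4], "turn": 0, "jaw": 0.6},
    {"delta_pos": [0, 0, -8], "turn": 0, "jaw": 0.4},
    {"delta_pos": [0, 0, -12], "turn": 0, "jaw": 0.4},
    {"delta_pos": [4, 0, -14.5], "turn": 0, "jaw": 0.4},
    {"delta_pos": [28.5, 1.2, -14.5], "turn": 0, "jaw": 0.4},
    {"delta_pos": [28.5, 1.2, -14.5], "turn": 0, "jaw": 0.4},
    {"delta_pos": [28.5, 1.2, -14.5], "turn": 0, "jaw": 0.4},
    {"delta_pos": [28.5, 1.2, -14.5], "turn": 0, "jaw": 0.4}
  ]
}}

```text
clock: 5.33
tool_pos: [0.568, -0.1051, 0.2476]
eef_rot: [0.766, -0.643, 0.001, -0.0]
contact_force: [0.9, 0.3, -0.2]
opening: 0.581
```

```bash
python3 -c "
from h import *
go([.578,-.186,.25],-80)"
```

```text
t 5.33 p [ 0.568  -0.1051  0.2476] q [ 7.661e-01 -6.428e-01  8.000e-04 -5.000e-04] F [ 0.9  0.3 -0.2] M [-0.01 -0.06  0.01] op 0.581
yaw -80.0 q [ 0.17  0.62 -0.12  1.72  0.1   0.8  -1.39] delta [ 8.15  0.42 -0.24] turn 0.0
```

Request:
{"method": "send_rows", "body": {
  "series": [
    {"delta_pos": [8.2, 0.4, -0.2], "turn": 0, "jaw": 0.4},
    {"delta_pos": [8.2, 0.4, -0.2], "turn": 0, "jaw": 0.4},
    {"delta_pos": [8.2, 0.4, 0], "turn": 0, "jaw": 0.4},
    {"delta_pos": [8.2, 0.4, 2], "turn": 0, "jaw": 0.4},
    {"delta_pos": [8.2, 0.4, 4], "turn": 0, "jaw": 0.4},
    {"delta_pos": [8.2, 0.4, 5], "turn": 0, "jaw": 0.4},
    {"delta_pos": [8.2, 0.4, 6], "turn": 0, "jaw": 0.4},
    {"delta_pos": [8.2, 0.4, 6], "turn": 0, "jaw": 0.4}
  ]
}}

```text
clock: 6.0
tool_pos: [0.577, -0.184, 0.1851]
eef_rot: [0.766, -0.643, -0.001, 0.001]
contact_force: [-0.4, 0.6, 0.4]
opening: 0.601
```

```bash
python3 -c "
from h import *
go([.578,-.186,.122],-80)
im=show('scene','g1',180,120,160,130,5)
im=show('top','l1',160,160,130,100,6)
"
```

```text
t 6.0 p [ 0.577  -0.184   0.1851] q [ 7.661e-01 -6.427e-01 -1.300e-03  7.000e-04] F [-0.4  0.6  0.4] M [ 0.04  0.02 -0.01] op 0.601
yaw -79.99 q [ 0.3   0.74 -0.12  1.69  0.12  0.72 -1.27] delta [ 0.22 -0.08  6.31] turn 0.01
```

View pics/g1.png

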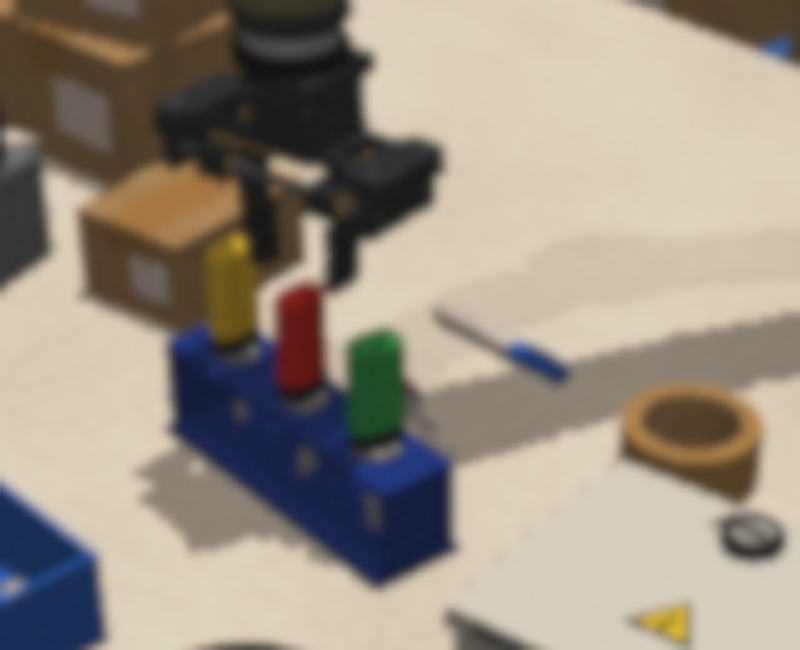

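View pics/l1.png

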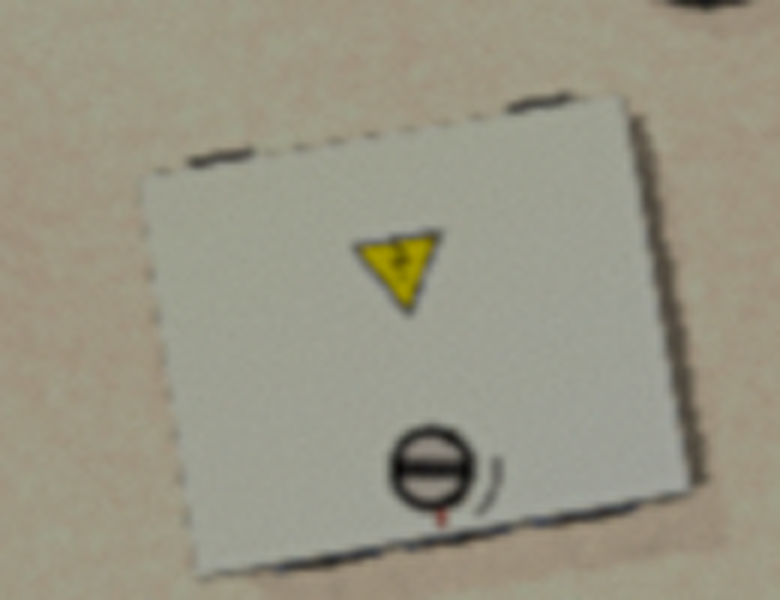

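```bash
python3 - <<'E'
from fitbox import *
f6=lambda z:(np.array(z)+.5)/6-.5+np.array([160,160])
f5=lambda z:(np.array(z)+.5)/5-.5+np.array([180,120])
cs=[(143,174),(626,97),(693,492),(199,576)]
C=[back("top",f6(c),.096)[:2] for c in cs]; print(np.round(C,4)); c=np.mean(C,0)
dy=((C[0]-C[1])+(C[3]-C[2]));dx=((C[0]-C[3])+(C[1]-C[2]))
print("yaw",np.arctan2(-dy[0],dy[1]),np.arctan2(dx[1],dx[0]),"c",c, "sizes",np.linalg.norm(dy)/2,np.linalg.norm(dx)/2)
l=back("top",f6((431,468)),.1055); print("latch top",l, "collar edge px")
l2=back("scene",f5((753,536)),.106); print("latch scene",l2, tri({"top":f6((431,468)),"scene":f5((753,536))}))
a=back("top",f6((397,467)),.105);b=back("top",f6((470,469)),.105); d=a-b; print("slot az",np.rad2deg(np.arctan2(d[1],d[0])))
E
```

```text
[[0.6389 0.2842]
 [0.6764 0.0616]
 [0.4934 0.0287]
 [0.454  0.2522]]
yaw 0.1706318963510744 0.1746676906134557 c [0.56565861 0.15668551] sizes 0.2262965630012758 0.18672706930889385
latch top [0.50295512 0.14684989 0.1055    ] collar edge px
latch scene [0.50900436 0.15282642 0.106     ] [0.50308365 0.14786752 0.10033437]
slot az 88.75412108775097
```

Request:
{"method": "send_rows", "body": {
  "series": [
    {"delta_pos": [0.2, -0.1, 2], "turn": 0, "jaw": 0.4},
    {"delta_pos": [0.2, -0.1, 4], "turn": 0, "jaw": 0.4},
    {"delta_pos": [0.2, -0.1, 5.4], "turn": 0, "jaw": 0.4},
    {"delta_pos": [0.2, -0.1, 6.3], "turn": 0, "jaw": 0.4},
    {"delta_pos": [0.2, -0.1, 6.3], "turn": 0, "jaw": 0.4}
  ]
}}

```text
clock: 6.52
tool_pos: [0.5788, -0.186, 0.1229]
eef_rot: [0.766, -0.643, -0.001, 0.0]
contact_force: [0.1, -0.2, 1.1]
opening: 0.597
```

Request:
{"method": "send_rows", "body": {
  "series": [
    {"delta_pos": [0, 0, 0], "turn": 0, "jaw": 0.7},
    {"delta_pos": [0, 0, 0], "turn": 0, "jaw": 1},
    {"delta_pos": [0, 0, 0], "turn": 0, "jaw": 1},
    {"delta_pos": [0, 0, 0], "turn": 0, "jaw": 1},
    {"delta_pos": [0, 0, 0], "turn": 0, "jaw": 1},
    {"delta_pos": [0, 0, 0], "turn": 0, "jaw": 1}
  ],
  "force": 45
}}

```text
clock: 7.02
tool_pos: [0.5797, -0.1866, 0.1246]
eef_rot: [0.766, -0.643, 0.001, -0.0]
contact_force: [-0.0, 0.8, 4.4]
opening: 0.269
```

```bash
python3 -c "
from h import *
go([.578,-.186,.122],-80)
im=show('scene','g2',180,120,160,130,5)
"
```

```text
t 7.02 p [ 0.5797 -0.1866  0.1246] q [ 7.659e-01 -6.430e-01  7.000e-04 -3.000e-04] F [-0.   0.8  4.4] M [0.02 0.11 0.02] op 0.269
yaw -80.03 q [ 0.29  0.83 -0.1   1.72  0.14  0.6  -1.29] delta [-0.09  0.16  0.26] turn -0.03
```

View pics/g2.png

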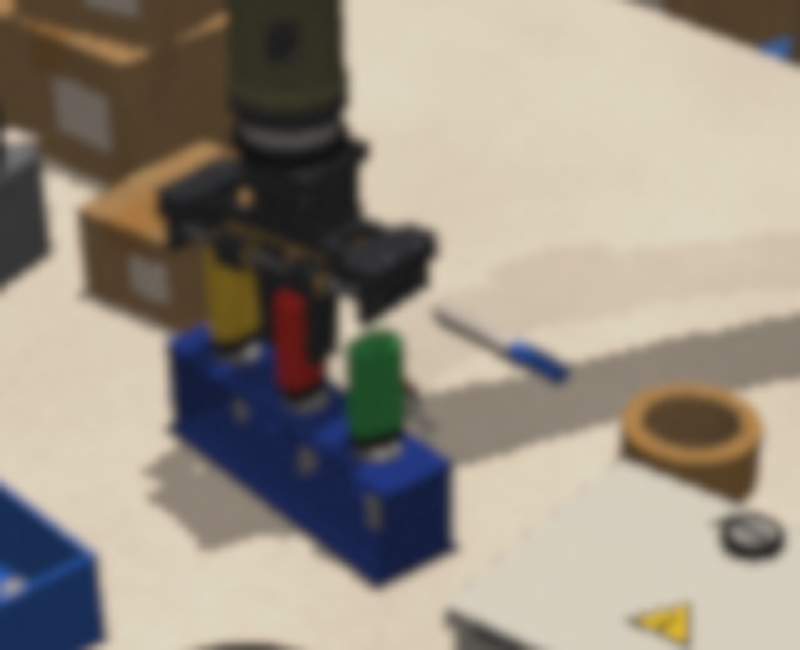

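Request:
{"method": "send_rows", "body": {
  "series": [
    {"delta_pos": [0, 0, -1], "turn": 0, "jaw": 1},
    {"delta_pos": [0, 0, -3.5], "turn": 0, "jaw": 1},
    {"delta_pos": [0, 0, -7], "turn": 0, "jaw": 1},
    {"delta_pos": [0, 0, -11], "turn": 0, "jaw": 1},
    {"delta_pos": [0, 0, -15], "turn": 0, "jaw": 1},
    {"delta_pos": [0, 0, -17], "turn": 0, "jaw": 1},
    {"delta_pos": [0, 0, -17], "turn": 0, "jaw": 1}
  ]
}}

```text
clock: 7.65
tool_pos: [0.5819, -0.187, 0.2997]
eef_rot: [0.766, -0.643, 0.005, -0.002]
contact_force: [0.7, -0.6, -0.4]
opening: 0.268
```

```bash
python3 -c "
from h import *
go([.503,.1465,.293],0)
im=show('scene','g3',180,100,160,130,5)
"
```

```text
t 7.65 p [ 0.5819 -0.187   0.2997] q [ 0.7658 -0.643   0.0047 -0.0023] F [ 0.7 -0.6 -0.4] M [-0.05 -0.05 -0.  ] op 0.268
yaw -80.04 q [ 0.31  0.61 -0.13  1.56  0.09  0.97 -1.25] delta [-34.21   2.01   0.5 ] turn -80.04
```

View pics/g3.png

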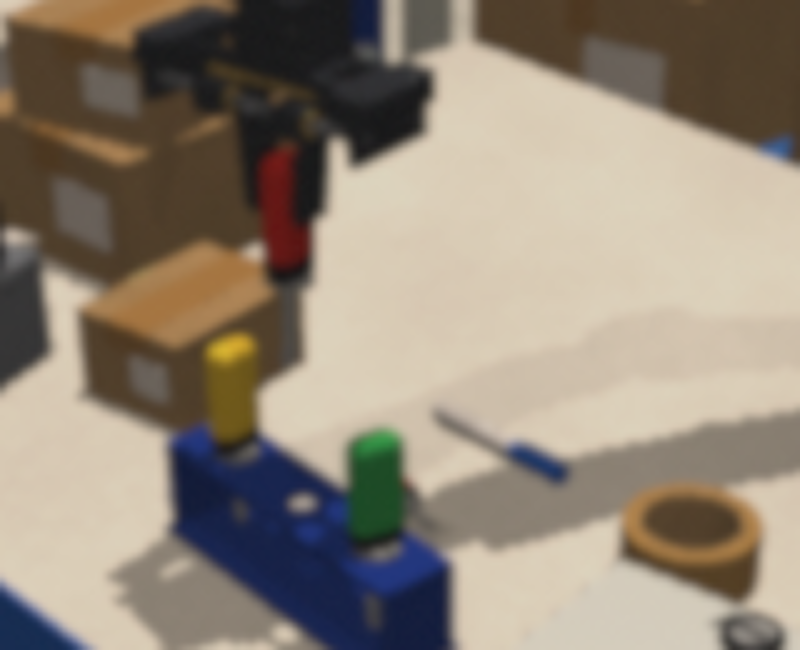

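Request:
{"method": "send_rows", "body": {
  "series": [
    {"delta_pos": [-34.2, 2.0, 0.5], "turn": -79, "jaw": 1},
    {"delta_pos": [-34.2, 2.0, 0.5], "turn": -79, "jaw": 1},
    {"delta_pos": [-34.2, 2.0, 0.5], "turn": -79, "jaw": 1},
    {"delta_pos": [-34.2, 2.0, 0.5], "turn": -79, "jaw": 1},
    {"delta_pos": [-34.2, 2.0, 0.5], "turn": -79, "jaw": 1},
    {"delta_pos": [-34.2, 2.0, 0.5], "turn": -79, "jaw": 1},
    {"delta_pos": [-34.2, 2.0, 0.5], "turn": -79, "jaw": 1},
    {"delta_pos": [-34.2, 2.0, 0.5], "turn": -79, "jaw": 1}
  ]
}}

```text
clock: 8.37
tool_pos: [0.5003, 0.1391, 0.2874]
eef_rot: [0.981, -0.194, -0.002, 0.001]
contact_force: [-0.1, -0.0, -1.6]
opening: 0.268
```

```bash
python3 -c "
from h import *
go([.503,.1465,.26],-1.2)
"
```

```text
t 8.37 p [0.5003 0.1391 0.2874] q [ 0.981  -0.1939 -0.0016  0.001 ] F [-0.1 -0.  -1.6] M [ 0.03 -0.1  -0.04] op 0.268
yaw -22.36 q [-0.09  0.52 -0.42  1.82  0.27  0.86 -1.04] delta [-0.02 -0.79  2.73] turn -21.16
```

Request:
{"method": "send_rows", "body": {
  "series": [
    {"delta_pos": [0, -0.7, 1.0], "turn": -21.1, "jaw": 1},
    {"delta_pos": [0, -0.7, 1.5], "turn": -21.1, "jaw": 1},
    {"delta_pos": [0, -0.7, 2], "turn": -21.1, "jaw": 1},
    {"delta_pos": [0, -0.7, 2.7], "turn": -21.1, "jaw": 1},
    {"delta_pos": [0, -0.7, 2.7], "turn": -21.1, "jaw": 1},
    {"delta_pos": [0, -0.7, 2.7], "turn": -21.1, "jaw": 1}
  ]
}}

```text
clock: 8.87
tool_pos: [0.5043, 0.1437, 0.2608]
eef_rot: [1.0, -0.016, -0.001, 0.001]
contact_force: [0.5, 0.5, -0.6]
opening: 0.268
```

```bash
python3 -c "
from h import *
s=st();go([.503,.1465,.235],-1.2,s)
im=show('scene','a1',260,100,120,100,7)
im=show('top','a2',170,170,120,90,6.5)
"
```

```text
t 8.87 p [0.5043 0.1437 0.2608] q [ 9.999e-01 -1.580e-02 -1.300e-03  5.000e-04] F [ 0.5  0.5 -0.6] M [-0.08 -0.03  0.05] op 0.268
yaw -1.81 q [-0.05  0.58 -0.51  1.84  0.37  0.82 -0.78] delta [-0.14 -0.28  2.58] turn -0.61
```

View pics/a1.png

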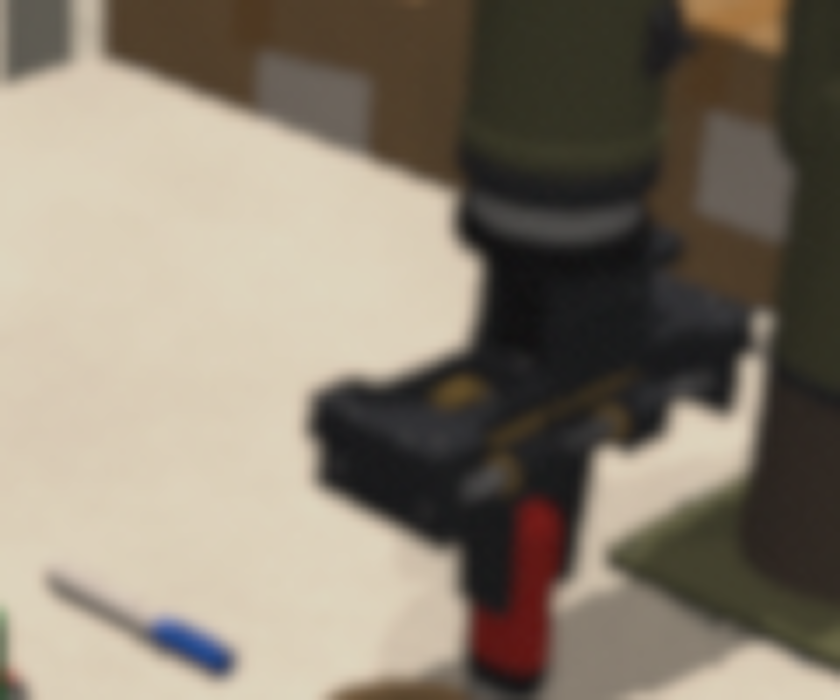

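View pics/a2.png

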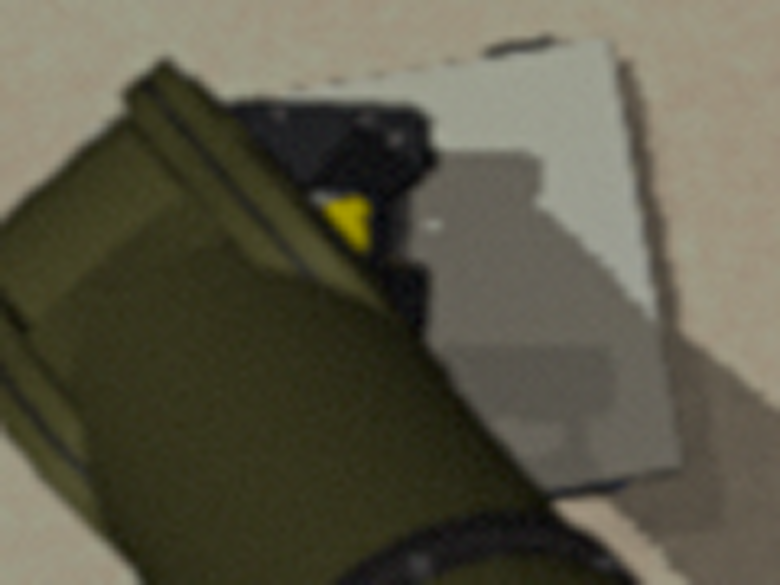

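Request:
{"method": "send_rows", "body": {
  "series": [
    {"delta_pos": [-0.1, -0.3, 1.2], "turn": -0.6, "jaw": 1},
    {"delta_pos": [-0.1, -0.3, 2.4], "turn": -0.6, "jaw": 1},
    {"delta_pos": [-0.1, -0.3, 3.2], "turn": -0.6, "jaw": 1},
    {"delta_pos": [-0.1, -0.3, 3.5], "turn": -0.6, "jaw": 1},
    {"delta_pos": [-0.1, -0.3, 3.5], "turn": -0.6, "jaw": 1}
  ]
}}

```text
clock: 9.38
tool_pos: [0.504, 0.1472, 0.2264]
eef_rot: [1.0, -0.009, -0.0, 0.0]
contact_force: [0.2, 0.5, -1.2]
opening: 0.267
```

```bash
python3 -c "
from h import *
s=st();go([.503,.1465,.225],-1.2,s)
im=show('scene','a3',290,160,75,85,8)
R=Ro.from_quat(s['eef_rot']).as_matrix()
f=lambda X:((proj('scene',X)-[290,160]+.5)*8-.5).round(0)
for k in (.04,.06,.094,.108): print(k,f(s['tool_pos']+R[:,2]*k))
print('latch',f(np.array([.503,.1465,.105])))
"
```

```text
t 9.38 p [0.504  0.1472 0.2264] q [ 1.0e+00 -9.3e-03 -5.0e-04  3.0e-04] F [ 0.2  0.5 -1.2] M [-0.06 -0.08  0.03] op 0.267
yaw -1.06 q [-0.08  0.62 -0.48  1.88  0.41  0.74 -0.81] delta [-0.09  0.07  0.14] turn 0.14
0.04 [[341. 347.]]
0.06 [[336. 393.]]
0.094 [[328. 468.]]
0.108 [[325. 499.]]
latch [[322. 526.]]
```

View pics/a3.png

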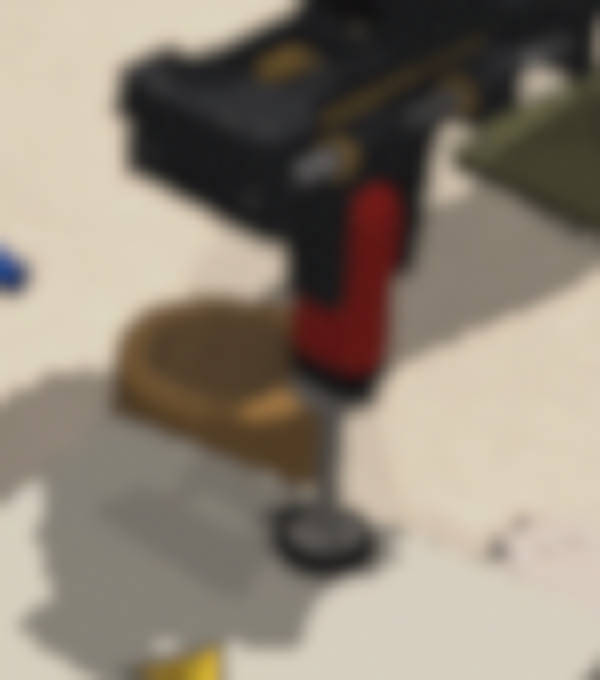

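Request:
{"method": "send_rows", "body": {
  "series": [
    {"delta_pos": [-0.1, 0, 0.6], "turn": 0, "jaw": 1},
    {"delta_pos": [-0.1, 0, 1.1], "turn": 0, "jaw": 1},
    {"delta_pos": [-0.1, 0, 1.4], "turn": 0, "jaw": 1},
    {"delta_pos": [-0.1, 0, 1.6], "turn": 0, "jaw": 1},
    {"delta_pos": [-0.1, 0, 1.8], "turn": 0, "jaw": 1},
    {"delta_pos": [-0.1, 0, 1.8], "turn": 0, "jaw": 1}
  ]
}}

```text
clock: 9.93
tool_pos: [0.5061, 0.1501, 0.2144]
eef_rot: [1.0, -0.009, 0.005, -0.002]
contact_force: [-5.6, -1.3, 40.3]
opening: 0.267
```

```bash
python3 -c "
from h import *
s=st();go([.503,.1465,.2055],-1.2,s)
"
```

```text
t 9.93 p [0.5061 0.1501 0.2144] q [ 0.9999 -0.0088  0.0049 -0.0017] F [-5.6 -1.3 40.3] M [-0.55  1.59  0.03] op 0.267
yaw -1.01 q [-0.09  0.64 -0.47  1.9   0.44  0.7  -0.83] delta [-0.31  0.37  0.89] turn 0.19
```

Request:
{"method": "send_rows", "body": {
  "series": [
    {"delta_pos": [-0.1, 0, -0.5], "turn": 0, "jaw": 1},
    {"delta_pos": [-0.1, 0, -1.2], "turn": 0, "jaw": 1},
    {"delta_pos": [-0.1, 0, -1.8], "turn": 0, "jaw": 1},
    {"delta_pos": [-0.1, 0, -1.8], "turn": 0, "jaw": 1},
    {"delta_pos": [-0.1, 0, -1.8], "turn": 0, "jaw": 1}
  ]
}}

```text
clock: 10.35
tool_pos: [0.502, 0.1473, 0.2267]
eef_rot: [1.0, -0.009, -0.0, 0.0]
contact_force: [-0.4, 0.5, -0.4]
opening: 0.266
```

```bash
python3 -c "
from h import *
s=st();go([.503,.1465,.225],-1.2,s)
ims=np.mean([vision.snapshot('scene').astype(float) for _ in range(4)],0)
im=np.clip(ims*1.3,0,255).astype(np.uint8)
show('scene','b1',310,190,40,50,12,im)
R=Ro.from_quat(s['eef_rot']).as_matrix()
f=lambda X:((proj('scene',X)-[310,190]+.5)*12-.5).round(0)
for k in (.06,.094,.108): print(k,f(s['tool_pos']+R[:,2]*k))
print('latch',f(np.array([.503,.1465,.105])))
"
```

```text
t 10.35 p [0.502  0.1473 0.2267] q [ 1.0e+00 -9.1e-03 -2.0e-04  1.0e-04] F [-0.4  0.5 -0.4] M [-0.04 -0.09  0.01] op 0.266
yaw -1.04 q [-0.08  0.62 -0.48  1.89  0.41  0.73 -0.81] delta [0.1  0.07 0.17] turn 0.16
0.06 [[270. 226.]]
0.094 [[258. 339.]]
0.108 [[253. 385.]]
latch [[244. 430.]]
```

View pics/b1.png

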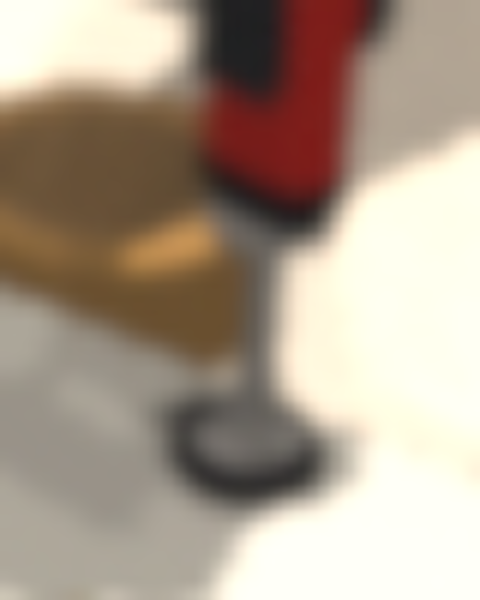

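Request:
{"method": "send_rows", "body": {
  "series": [
    {"delta_pos": [-0.4, 0, 0.5], "turn": 0, "jaw": 1},
    {"delta_pos": [-0.4, 0, 0.9], "turn": 0, "jaw": 1},
    {"delta_pos": [-0.4, 0, 1.2], "turn": 0, "jaw": 1},
    {"delta_pos": [-0.4, 0, 1.5], "turn": 0, "jaw": 1},
    {"delta_pos": [-0.4, 0, 1.5], "turn": 0, "jaw": 1}
  ]
}}

```text
clock: 10.97
tool_pos: [0.5022, 0.1528, 0.2194]
eef_rot: [1.0, -0.008, 0.007, -0.004]
contact_force: [-6.4, 0.6, 56.4]
opening: 0.27
```

```bash
python3 -c "
from h import *
s=st();go([.503,.1465,.2055],-1.2,s)
"
```

```text
t 10.97 p [0.5022 0.1528 0.2194] q [ 0.9999 -0.0083  0.0071 -0.0037] F [-6.4  0.6 56.4] M [-0.25  2.    0.03] op 0.27
yaw -0.95 q [-0.09  0.63 -0.47  1.9   0.43  0.69 -0.83] delta [0.07 0.63 1.39] turn 0.25
```

Request:
{"method": "send_rows", "body": {
  "series": [
    {"delta_pos": [0, 0, -0.5], "turn": 0, "jaw": 1},
    {"delta_pos": [0, 0, -1.0], "turn": 0, "jaw": 1},
    {"delta_pos": [0.8, -0.2, -1.2], "turn": 0, "jaw": 1},
    {"delta_pos": [0.8, -0.2, -1], "turn": 0, "jaw": 1},
    {"delta_pos": [0.8, -0.2, -0.6], "turn": 0, "jaw": 1},
    {"delta_pos": [0.8, -0.2, -0.2], "turn": 0, "jaw": 1},
    {"delta_pos": [0.8, -0.2, 0], "turn": 0, "jaw": 1},
    {"delta_pos": [0.8, -0.2, 0], "turn": 0, "jaw": 1}
  ]
}}

```text
clock: 11.63
tool_pos: [0.506, 0.1503, 0.2137]
eef_rot: [1.0, -0.009, 0.001, -0.0]
contact_force: [-4.0, -0.8, 24.2]
opening: 0.268
```

```bash
python3 -c "
from h import *
s=st();go([.507,.149,.2055],-1.2,s)
ims=np.mean([vision.snapshot('scene').astype(float) for _ in range(2)],0)
im=np.clip(ims*1.,0,255).astype(np.uint8)
show('scene','b2',290,160,75,85,8,im)
"
```

```text
t 11.63 p [0.506  0.1503 0.2137] q [ 1.0e+00 -8.7e-03  6.0e-04 -0.0e+00] F [-4.  -0.8 24.2] M [-0.66  1.19 -0.02] op 0.268
yaw -1.0 q [-0.09  0.64 -0.47  1.89  0.43  0.71 -0.83] delta [0.1  0.13 0.82] turn 0.2
```

View pics/b2.png

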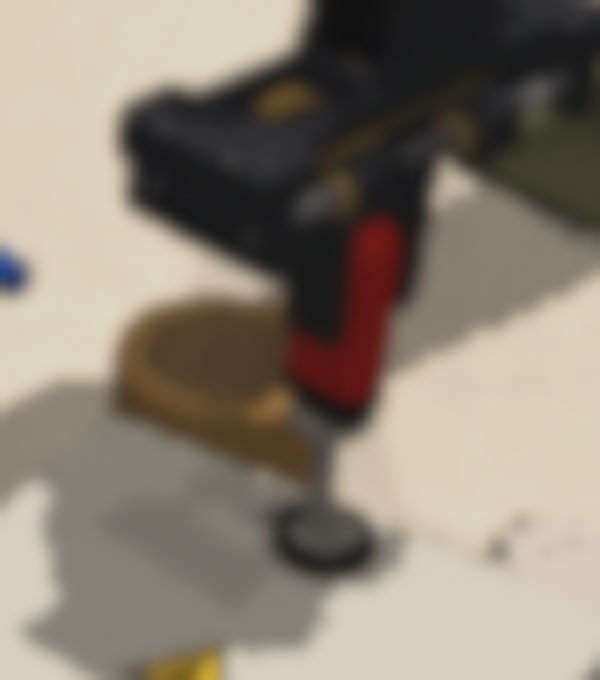

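Request:
{"method": "send_rows", "body": {
  "series": [
    {"delta_pos": [0, 0, 0.1], "turn": 4, "jaw": 1},
    {"delta_pos": [0, 0, 0.1], "turn": 9, "jaw": 1},
    {"delta_pos": [0, 0, 0.1], "turn": 14, "jaw": 1},
    {"delta_pos": [0, 0, 0.1], "turn": 19, "jaw": 1},
    {"delta_pos": [0, 0, 0.1], "turn": 24, "jaw": 1},
    {"delta_pos": [0, 0, 0.1], "turn": 24, "jaw": 1}
  ],
  "force": 60
}}

```text
clock: 12.23
tool_pos: [0.5073, 0.1499, 0.2136]
eef_rot: [0.976, -0.218, 0.002, -0.0]
contact_force: [-2.4, -1.0, 28.3]
opening: 0.263
```

```bash
python3 -c "
from h import *
s=st();go([.506,.1495,.2115],-1.2,s)
ims=np.mean([vision.snapshot('scene').astype(float) for _ in range(2)],0)
im=np.clip(ims*1.,0,255).astype(np.uint8)
show('scene','b3',290,160,75,85,8,im)
"
```

```text
t 12.23 p [0.5073 0.1499 0.2136] q [ 9.759e-01 -2.183e-01  2.200e-03 -5.000e-04] F [-2.4 -1.  28.3] M [-0.67  1.04  0.09] op 0.263
yaw -25.22 q [-0.16  0.63 -0.34  1.89  0.33  0.67 -1.14] delta [-0.1   0.09  0.21] turn -24.02
```

View pics/b3.png

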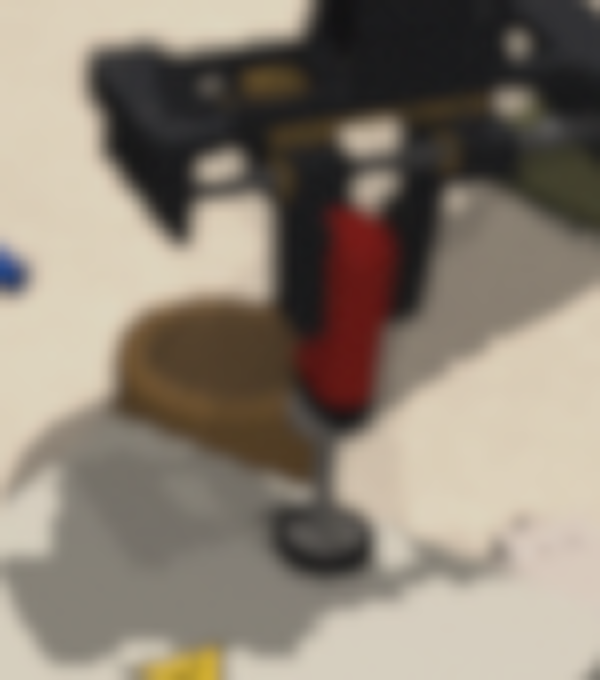

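Request:
{"method": "send_rows", "body": {
  "series": [
    {"delta_pos": [0, 0, 0], "turn": 7, "jaw": 1},
    {"delta_pos": [0, 0, 0], "turn": 14, "jaw": 1},
    {"delta_pos": [0, 0, 0], "turn": 21, "jaw": 1},
    {"delta_pos": [0, 0, 0], "turn": 28, "jaw": 1},
    {"delta_pos": [0, 0, 0], "turn": 35, "jaw": 1},
    {"delta_pos": [0, 0, 0], "turn": 42, "jaw": 1},
    {"delta_pos": [0, 0, 0], "turn": 46, "jaw": 1},
    {"delta_pos": [0, 0, 0], "turn": 46, "jaw": 1}
  ]
}}

```text
clock: 13.0
tool_pos: [0.5081, 0.148, 0.2135]
eef_rot: [0.813, -0.583, 0.003, -0.001]
contact_force: [-1.3, -4.1, 25.7]
opening: 0.267
```

```bash
python3 -c "
from h import *
s=st();go([.506,.1495,.2115],-81,s)
"
```

```text
t 13.0 p [0.5081 0.148  0.2135] q [ 8.128e-01 -5.826e-01  2.800e-03 -8.000e-04] F [-1.3 -4.1 25.7] M [-1.34  0.57  0.08] op 0.267
yaw -71.27 q [-0.31  0.61 -0.1   1.9   0.11  0.63 -1.72] delta [-0.21  0.16  0.2 ] turn 9.73
```

Request:
{"method": "send_rows", "body": {
  "series": [
    {"delta_pos": [0, 0, 0], "turn": 4, "jaw": 1},
    {"delta_pos": [0, 0, 0], "turn": 8, "jaw": 1},
    {"delta_pos": [0, 0, 0], "turn": 12, "jaw": 1},
    {"delta_pos": [0, 0, 0], "turn": 14, "jaw": 1},
    {"delta_pos": [0, 0, 0], "turn": 14, "jaw": 1}
  ]
}}

```text
clock: 13.42
tool_pos: [0.5079, 0.147, 0.2135]
eef_rot: [0.736, -0.677, 0.003, -0.001]
contact_force: [-1.9, -5.8, 27.4]
opening: 0.267
```

```bash
python3 -c "
from h import *
s=st();go([.506,.1495,.2115],-81,s)
"
```

```text
t 13.42 p [0.5079 0.147  0.2135] q [ 7.36e-01 -6.77e-01  2.70e-03 -6.00e-04] F [-1.9 -5.8 27.4] M [-1.76  0.66  0.13] op 0.267
yaw -85.22 q [-0.35  0.61 -0.03  1.9   0.04  0.62 -1.9 ] delta [-0.26  0.17  0.2 ] turn -4.22
```

Request:
{"method": "send_rows", "body": {
  "series": [
    {"delta_pos": [0, 0, 0], "turn": 3, "jaw": 1},
    {"delta_pos": [0, 0, 0], "turn": 6, "jaw": 1},
    {"delta_pos": [0, 0, 0], "turn": 6, "jaw": 1}
  ]
}}

```text
clock: 13.67
tool_pos: [0.5078, 0.1469, 0.2135]
eef_rot: [-0.699, 0.715, -0.003, 0.001]
contact_force: [-1.4, -5.0, 27.1]
opening: 0.267
```

```bash
python3 -c "
from h import *
s=st();go([.506,.1495,.2115],-81,s)
"
```

```text
t 13.67 p [0.5078 0.1469 0.2135] q [-6.993e-01  7.148e-01 -2.500e-03  6.000e-04] F [-1.4 -5.  27.1] M [-1.78  0.76  0.11] op 0.267
yaw -91.26 q [-0.37  0.61  0.    1.9   0.01  0.62 -1.97] delta [-0.25  0.19  0.2 ] turn -10.26
```

Request:
{"method": "send_rows", "body": {
  "series": [
    {"delta_pos": [0, 0, 0], "turn": 3, "jaw": 1},
    {"delta_pos": [0, 0, 0], "turn": 6, "jaw": 1},
    {"delta_pos": [0, 0, 0], "turn": 6, "jaw": 1}
  ]
}}

```text
clock: 13.92
tool_pos: [0.5076, 0.1464, 0.2135]
eef_rot: [-0.661, 0.75, -0.003, 0.0]
contact_force: [-2.2, -6.2, 29.1]
opening: 0.268
```

```bash
python3 -c "
from h import *
s=st();go([.506,.1495,.2115],-81,s)
ims=np.mean([vision.snapshot('scene').astype(float) for _ in range(2)],0)
im=np.clip(ims*1.,0,255).astype(np.uint8)
show('scene','b4',290,160,75,85,8,im)
"
```

```text
t 13.92 p [0.5076 0.1464 0.2135] q [-6.609e-01  7.504e-01 -2.600e-03  3.000e-04] F [-2.2 -6.2 29.1] M [-1.92  0.92  0.28] op 0.268
yaw -97.26 q [-0.39  0.61  0.03  1.91 -0.02  0.62 -2.04] delta [-0.29  0.2   0.19] turn -16.26
```

View pics/b4.png

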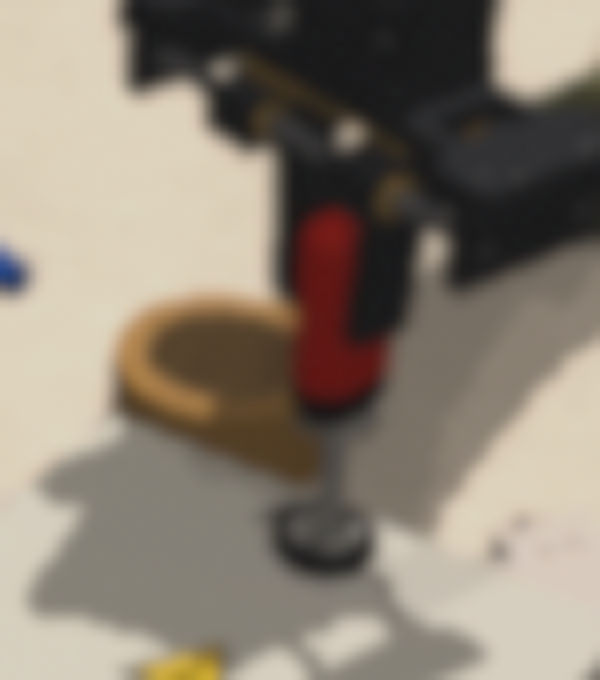

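Request:
{"method": "send_rows", "body": {
  "series": [
    {"delta_pos": [0, 0, 0], "turn": 2, "jaw": 1},
    {"delta_pos": [0, 0, 0], "turn": 4, "jaw": 1},
    {"delta_pos": [0, 0, 0], "turn": 4, "jaw": 1}
  ]
}}

```text
clock: 14.27
tool_pos: [0.5074, 0.1461, 0.2135]
eef_rot: [-0.635, 0.773, -0.003, 0.0]
contact_force: [-1.3, -7.2, 28.5]
opening: 0.268
```

```bash
python3 -c "
from h import *
s=st();go([.506,.1495,.2115],-81,s)
"
```

```text
t 14.27 p [0.5074 0.1461 0.2135] q [-6.348e-01  7.726e-01 -2.600e-03  1.000e-04] F [-1.3 -7.2 28.5] M [-2.11  1.    0.34] op 0.268
yaw -101.19 q [-0.4   0.61  0.05  1.91 -0.04  0.62 -2.09] delta [-0.31  0.21  0.19] turn -20.19
```

Request:
{"method": "send_rows", "body": {
  "series": [
    {"delta_pos": [0, 0, 0], "turn": -4, "jaw": 1},
    {"delta_pos": [0, 0, -0.6], "turn": -6, "jaw": 1},
    {"delta_pos": [0, 0, -2], "turn": -6, "jaw": 1},
    {"delta_pos": [0, 0, -5], "turn": -6, "jaw": 1},
    {"delta_pos": [0, 0, -8.5], "turn": -6, "jaw": 1},
    {"delta_pos": [0, 0, -8.5], "turn": 10, "jaw": 1},
    {"delta_pos": [0, 0, -8.5], "turn": -20, "jaw": 1},
    {"delta_pos": [0, 0, -8.5], "turn": -20, "jaw": 1}
  ],
  "force": 50
}}

```text
clock: 14.93
tool_pos: [0.5054, 0.1495, 0.2953]
eef_rot: [0.722, -0.692, -0.0, 0.001]
contact_force: [0.3, -0.5, -1.7]
opening: 0.27
```

```bash
python3 -c "
from h import *
s=st();go([.579,-.1865,.30],-80,s)
im=vision.snapshot('scene')
show('scene','b5',270,110,110,130,5,im)
show('top','b6',160,160,130,100,6)
"
```

```text
t 14.93 p [0.5054 0.1495 0.2953] q [ 7.221e-01 -6.918e-01 -1.000e-04  7.000e-04] F [ 0.3 -0.5 -1.7] M [-0.    0.03  0.05] op 0.27
yaw -87.55 q [-0.37  0.5  -0.01  1.81  0.01  0.84 -1.91] delta [33.89 -5.92 -0.45] turn -7.55
```

View pics/b5.png

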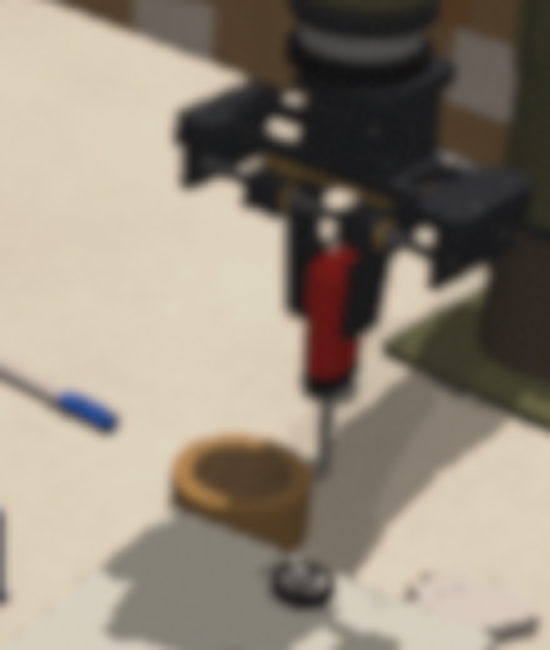

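View pics/b6.png

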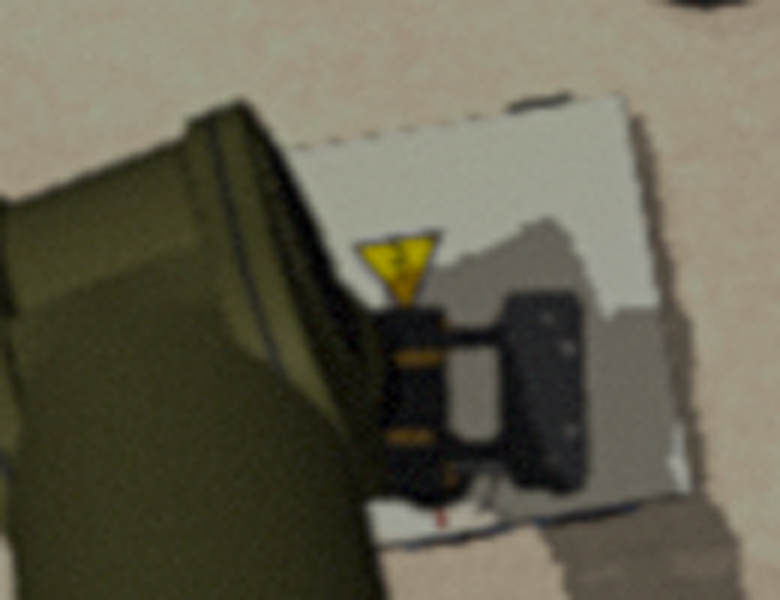

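Request:
{"method": "send_rows", "body": {
  "series": [
    {"delta_pos": [33.9, -5.9, -0.5], "turn": -7.5, "jaw": 1},
    {"delta_pos": [33.9, -5.9, -0.5], "turn": -7.5, "jaw": 1},
    {"delta_pos": [33.9, -5.9, -0.5], "turn": -7.5, "jaw": 1},
    {"delta_pos": [33.9, -5.9, -0.5], "turn": -7.5, "jaw": 1},
    {"delta_pos": [33.9, -5.9, -0.5], "turn": -7.5, "jaw": 1},
    {"delta_pos": [33.9, -5.9, -0.5], "turn": -7.5, "jaw": 1},
    {"delta_pos": [33.9, -5.9, -0.5], "turn": -7.5, "jaw": 1},
    {"delta_pos": [33.9, -5.9, -0.5], "turn": -7.5, "jaw": 1}
  ]
}}

```text
clock: 15.7
tool_pos: [0.575, -0.1783, 0.2996]
eef_rot: [0.763, -0.647, -0.001, 0.0]
contact_force: [0.7, 0.5, -0.6]
opening: 0.267
```

```bash
python3 -c "
from h import *
s=st();go([.579,-.1865,.30],-80,s)
im=np.mean([vision.snapshot('top').astype(float) for _ in range(3)],0)
im=np.clip(im*1.5,0,255).astype(np.uint8)
show('top','d1',160,160,130,100,6,im)
show('scene','d2',180,90,190,150,4)
"
```

```text
t 15.7 p [ 0.575  -0.1783  0.2996] q [ 7.627e-01 -6.467e-01 -1.100e-03  4.000e-04] F [ 0.7  0.5 -0.6] M [ 0.07 -0.09  0.  ] op 0.267
yaw -80.59 q [ 0.25  0.6  -0.05  1.58  0.04  0.97 -1.22] delta [ 0.87 -0.27 -0.04] turn -0.59
```

View pics/d1.png

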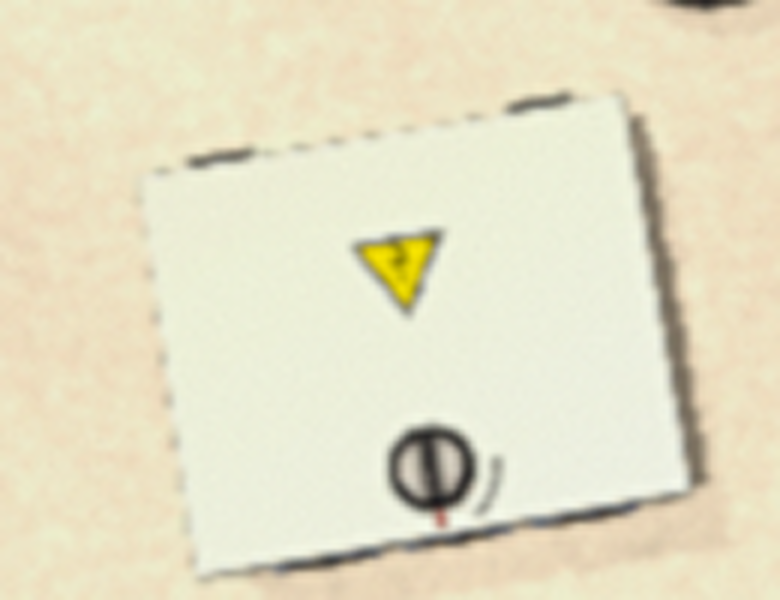

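View pics/d2.png

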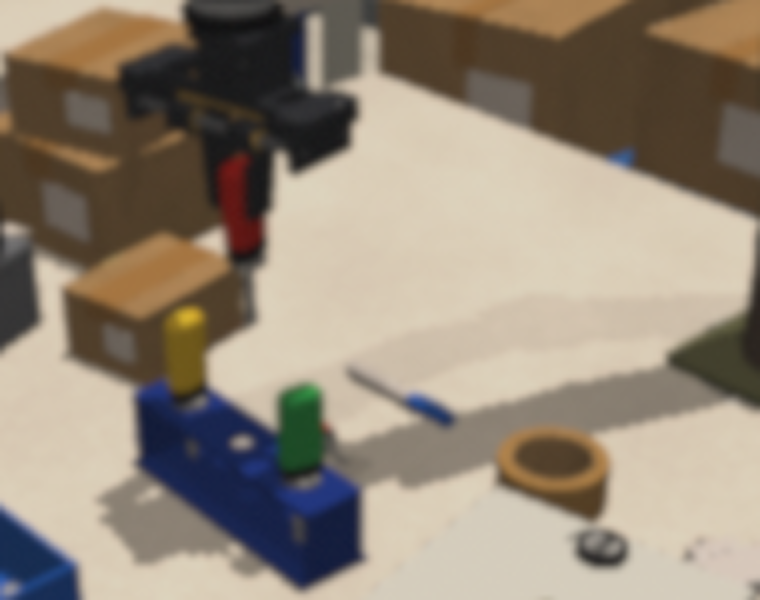

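```bash
python3 - <<'E'
from h import *
im=np.mean([vision.snapshot('top').astype(float) for _ in range(4)],0).astype(np.float32)
g=cv2.resize(im[225:251,219:245].mean(2),None,fx=20,fy=20,interpolation=cv2.INTER_CUBIC)
cv2.imwrite("pics/e.png",g*2)
yy,xx=np.mgrid[:520,:520]; 
u=219+(xx+.5)/20-.5; v=225+(yy+.5)/20-.5
l=np.array([.503,.1468,.105]); c=proj("top",l)[0]; print(c)
# refine centre by dark collar centroid
k=(g<55); 
m=k&(np.hypot(u-c[0],v-c[1])<9); c=np.array([u[m].mean(),v[m].mean()]);print(c)
for th in(70,80,90):
  m=(g<th)&(np.hypot(u-c[0],v-c[1])<3.8); d=np.c_[u[m],v[m]]-c; w,V=np.linalg.eigh(np.cov(d.T)); a=V[:,1]
  A=back("top",c+a*3,.105);B=back("top",c-a*3,.105);D=A-B; print(th,m.sum(),w,np.rad2deg(np.arctan2(D[1],D[0]))%180)
E
```

```text
[231.46054771 237.58050151]
[232.38037365 237.88601135]
70 6909 [0.47785589 4.43134801] 11.79501456938226
80 8235 [0.68531051 4.38440483] 11.61639513107761
90 9530 [0.95378464 4.35675633] 12.23965185479318[ WARN:0@11.438] global loadsave.cpp:1063 imwrite_ Unsupported depth image for selected encoder is fallbacked to CV_8U.
```

View pics/e.png

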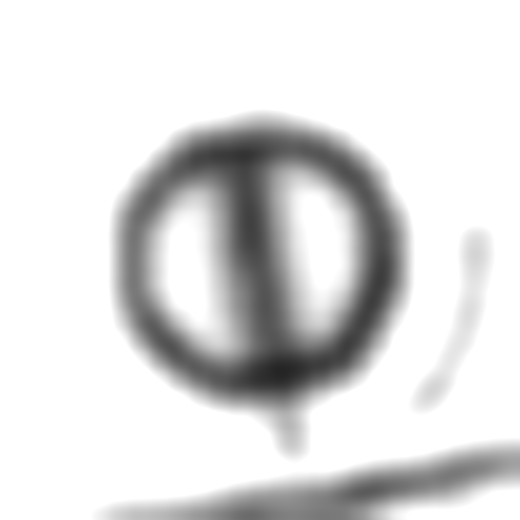

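Request:
{"method": "send_rows", "body": {
  "series": [
    {"delta_pos": [0.8, -0.3, 0], "turn": -0.6, "jaw": 1},
    {"delta_pos": [0.8, -0.3, 2], "turn": -0.6, "jaw": 1},
    {"delta_pos": [0.8, -0.3, 5], "turn": -0.6, "jaw": 1},
    {"delta_pos": [0.8, -0.3, 7], "turn": -0.6, "jaw": 1},
    {"delta_pos": [0.8, -0.3, 8], "turn": -0.6, "jaw": 1},
    {"delta_pos": [0.8, -0.3, 8], "turn": -0.6, "jaw": 1},
    {"delta_pos": [0.8, -0.3, 8], "turn": -0.6, "jaw": 1}
  ]
}}

```text
clock: 16.68
tool_pos: [0.5804, -0.1839, 0.2211]
eef_rot: [0.768, -0.641, 0.0, -0.0]
contact_force: [0.2, 0.3, -0.3]
opening: 0.268
```

```bash
python3 -c "
from h import *
s=st();go([.579,-.1865,.205],-80,s)
im=np.mean([vision.snapshot('scene').astype(float) for _ in range(3)],0)
im=np.clip(im*1.1,0,255).astype(np.uint8)
show('scene','f1',205,120,75,85,8,im)
R=Ro.from_quat(s['eef_rot']).as_matrix()
f=lambda X:((proj('scene',X)-[205,120]+.5)*8-.5).round(0)
for k in (-.02,.03,.06,.094,.108): print(k,f(s['tool_pos']+R[:,2]*k))
print('hole',f(np.array([.578,-.1865,.075])))
"
```

```text
t 16.68 p [ 0.5804 -0.1839  0.2211] q [ 7.675e-01 -6.410e-01  2.000e-04 -1.000e-04] F [ 0.2  0.3 -0.3] M [ 0.02 -0.05 -0.07] op 0.268
yaw -79.73 q [ 0.26  0.7  -0.06  1.65  0.05  0.79 -1.21] delta [0.23 0.18 1.61] turn 0.27
-0.02 [[270. 290.]]
0.03 [[275. 401.]]
0.06 [[278. 465.]]
0.094 [[281. 536.]]
0.108 [[282. 564.]]
hole [[286. 636.]]
```

View pics/f1.png

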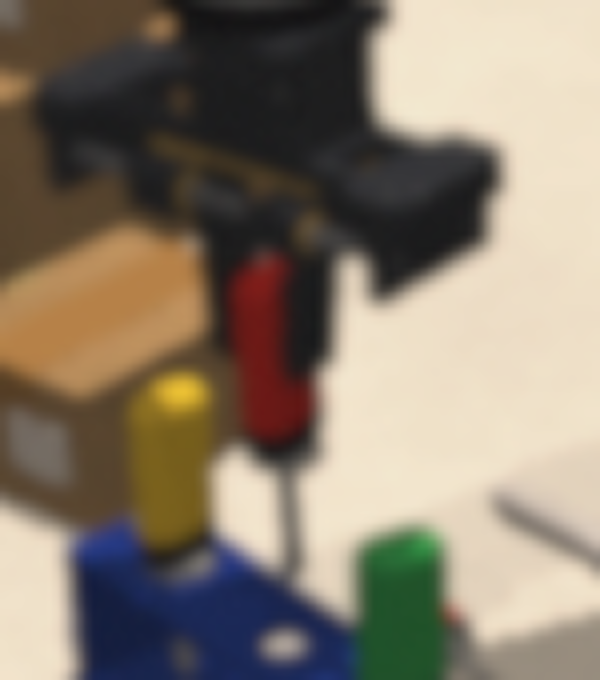

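Request:
{"method": "send_rows", "body": {
  "series": [
    {"delta_pos": [0.35, -0.45, 0], "turn": 0, "jaw": 1},
    {"delta_pos": [0.35, -0.45, 1], "turn": 0, "jaw": 1},
    {"delta_pos": [0.35, -0.45, 2], "turn": 0, "jaw": 1},
    {"delta_pos": [0.35, -0.45, 2], "turn": 0, "jaw": 1},
    {"delta_pos": [0.35, -0.45, 2], "turn": 0, "jaw": 1}
  ]
}}

```text
clock: 17.25
tool_pos: [0.584, -0.1864, 0.1995]
eef_rot: [0.767, -0.641, -0.001, 0.001]
contact_force: [0.5, -0.1, -1.3]
opening: 0.265
```

```bash
python3 -c "
from h import *
s=st();go([.579,-.1865,.205],-80,s)
im=np.mean([vision.snapshot('scene').astype(float) for _ in range(3)],0)
im=np.clip(im*1.1,0,255).astype(np.uint8)
show('scene','f2',215,160,55,55,12,im)
show('top','f3',330,180,50,50,12)
"
```

```text
t 17.25 p [ 0.584  -0.1864  0.1995] q [ 7.674e-01 -6.412e-01 -1.200e-03  6.000e-04] F [ 0.5 -0.1 -1.3] M [-0.03  0.01 -0.01] op 0.265
yaw -79.76 q [ 0.26  0.73 -0.05  1.66  0.05  0.76 -1.21] delta [-0.08  0.5  -0.55] turn 0.24
```

View pics/f2.png

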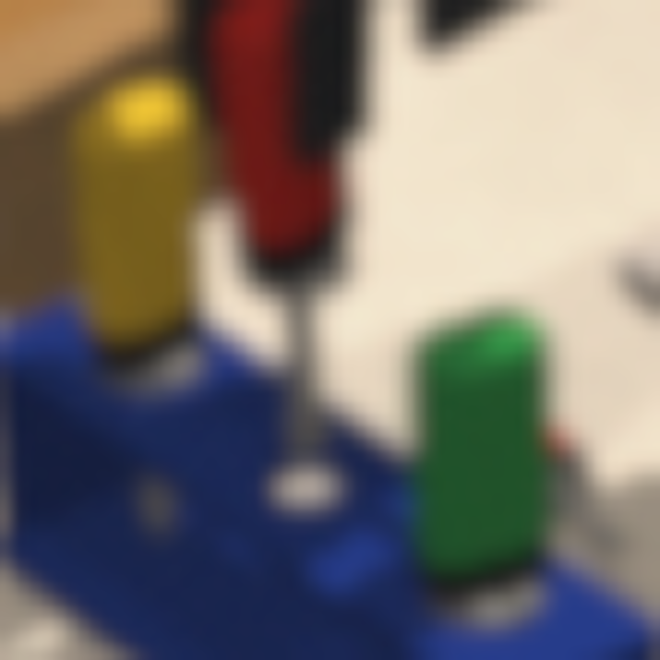

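View pics/f3.png

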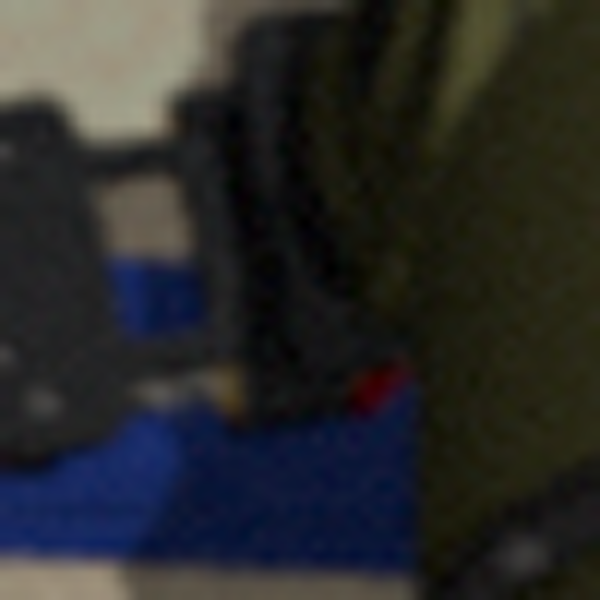

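Request:
{"method": "send_rows", "body": {
  "series": [
    {"delta_pos": [0, 0, 0.6], "turn": 0, "jaw": 1},
    {"delta_pos": [0, 0, 1.2], "turn": 0, "jaw": 1},
    {"delta_pos": [0, 0, 1.8], "turn": 0, "jaw": 1},
    {"delta_pos": [0, 0, 1.8], "turn": 0, "jaw": 1},
    {"delta_pos": [0, 0, 1.8], "turn": 0, "jaw": 1}
  ]
}}

```text
clock: 17.87
tool_pos: [0.5845, -0.1865, 0.182]
eef_rot: [0.767, -0.641, -0.001, 0.0]
contact_force: [1.1, -0.6, -1.8]
opening: 0.265
```

```bash
python3 -c "
from h import *
s=st()
im=np.mean([vision.snapshot('scene').astype(float) for _ in range(3)],0)
im=np.clip(im*1.1,0,255).astype(np.uint8)
show('scene','f4',215,160,55,55,12,im)
"
```

```text
t 17.87 p [ 0.5845 -0.1865  0.182 ] q [ 7.674e-01 -6.412e-01 -6.000e-04  3.000e-04] F [ 1.1 -0.6 -1.8] M [0.04 0.05 0.01] op 0.265
```

View pics/f4.png

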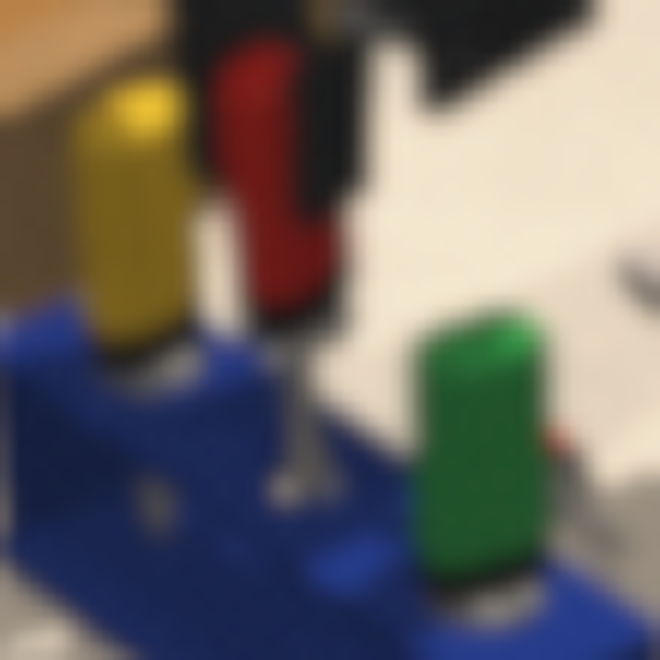

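Request:
{"method": "send_rows", "body": {
  "series": [
    {"delta_pos": [0, 0, 0.6], "turn": 0, "jaw": 1},
    {"delta_pos": [0, 0.05, 1.2], "turn": 0, "jaw": 1},
    {"delta_pos": [0, 0.1, 1.8], "turn": 0, "jaw": 1},
    {"delta_pos": [0, 0.15, 2.4], "turn": 0, "jaw": 1},
    {"delta_pos": [0, 0.2, 2.8], "turn": 0, "jaw": 1},
    {"delta_pos": [0, 0.2, 2.8], "turn": 0, "jaw": 1}
  ]
}}

```text
clock: 18.52
tool_pos: [0.582, -0.1868, 0.1534]
eef_rot: [0.767, -0.641, -0.001, 0.001]
contact_force: [0.0, 0.1, -2.0]
opening: 0.266
```

```bash
python3 -c "
from h import *
s=st()
im=np.mean([vision.snapshot('scene').astype(float) for _ in range(3)],0)
im=np.clip(im*1.1,0,255).astype(np.uint8)
show('scene','f5',215,160,55,55,12,im)
"
```

```text
t 18.52 p [ 0.582  -0.1868  0.1534] q [ 7.674e-01 -6.412e-01 -1.100e-03  6.000e-04] F [ 0.   0.1 -2. ] M [ 0.05  0.03 -0.01] op 0.266
```

View pics/f5.png

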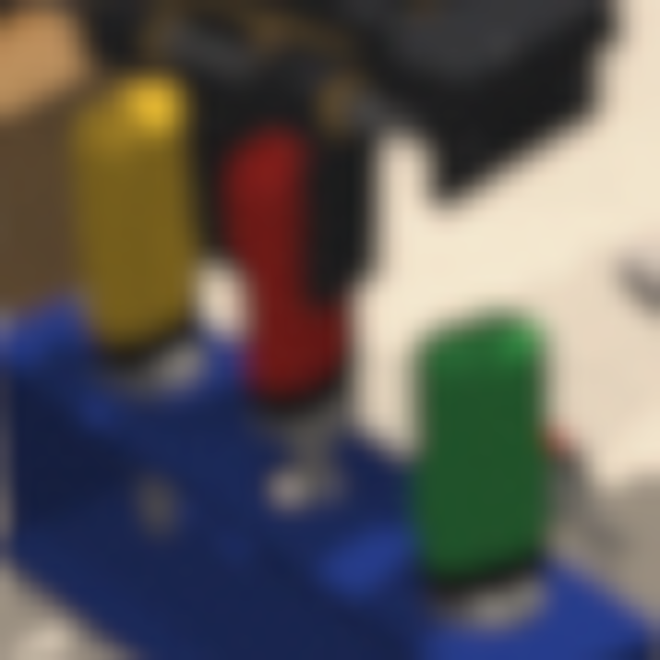

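Request:
{"method": "send_rows", "body": {
  "series": [
    {"delta_pos": [0, 0, 0.6], "turn": 0, "jaw": 1},
    {"delta_pos": [0, 0.05, 1.2], "turn": 0, "jaw": 1},
    {"delta_pos": [0, 0.1, 1.8], "turn": 0, "jaw": 1},
    {"delta_pos": [0, 0.1, 2.2], "turn": 0, "jaw": 1},
    {"delta_pos": [0, 0.1, 2.5], "turn": 0, "jaw": 1},
    {"delta_pos": [0, 0.1, 2.5], "turn": 0, "jaw": 1}
  ]
}}

```text
clock: 19.17
tool_pos: [0.5816, -0.1872, 0.1322]
eef_rot: [0.767, -0.641, -0.0, 0.0]
contact_force: [-6.0, 2.0, 19.6]
opening: 0.269
```

```bash
python3 -c "
from h import *
s=st()
im=np.mean([vision.snapshot('scene').astype(float) for _ in range(3)],0)
im=np.clip(im*1.1,0,255).astype(np.uint8)
show('scene','f6',215,160,55,55,12,im)
"
```

```text
t 19.17 p [ 0.5816 -0.1872  0.1322] q [ 7.673e-01 -6.413e-01 -0.000e+00  2.000e-04] F [-6.   2.  19.6] M [ 0.57  1.44 -0.01] op 0.269
```

View pics/f6.png

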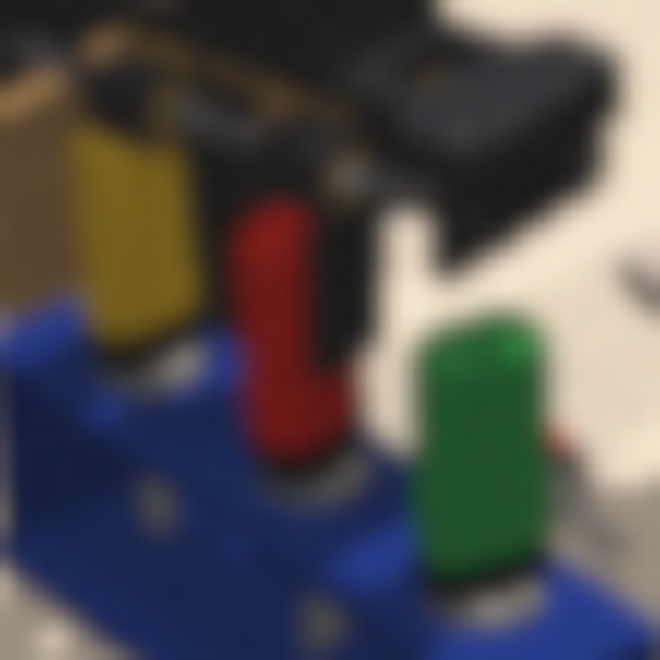

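Request:
{"method": "send_rows", "body": {
  "series": [
    {"delta_pos": [0, 0, -0.2], "turn": 0, "jaw": 1},
    {"delta_pos": [0, 0, -0.2], "turn": 0, "jaw": 1},
    {"delta_pos": [0, 0, -0.1], "turn": 0, "jaw": 0.7},
    {"delta_pos": [0, 0, -0.1], "turn": 0, "jaw": 0.65},
    {"delta_pos": [0, 0, -0.1], "turn": 0, "jaw": 0.6},
    {"delta_pos": [0, 0, -0.1], "turn": 0, "jaw": 0.5},
    {"delta_pos": [0, 0, -0.1], "turn": 0, "jaw": 0.45},
    {"delta_pos": [0, 0, -0.1], "turn": 0, "jaw": 0.45}
  ],
  "force": 3
}}

```text
clock: 19.98
tool_pos: [0.582, -0.1872, 0.1306]
eef_rot: [0.767, -0.641, -0.0, 0.0]
contact_force: [-0.6, 0.8, -0.0]
opening: 0.548
```

```bash
python3 -c "
from h import *
s=st()
im=np.mean([vision.snapshot('scene').astype(float) for _ in range(3)],0)
im=np.clip(im*1.1,0,255).astype(np.uint8)
show('scene','f7',215,160,55,55,12,im)
"
```

```text
t 19.98 p [ 0.582  -0.1872  0.1306] q [ 7.674e-01 -6.412e-01 -1.000e-04  1.000e-04] F [-0.6  0.8 -0. ] M [ 0.05  0.04 -0.07] op 0.548
```

View pics/f7.png

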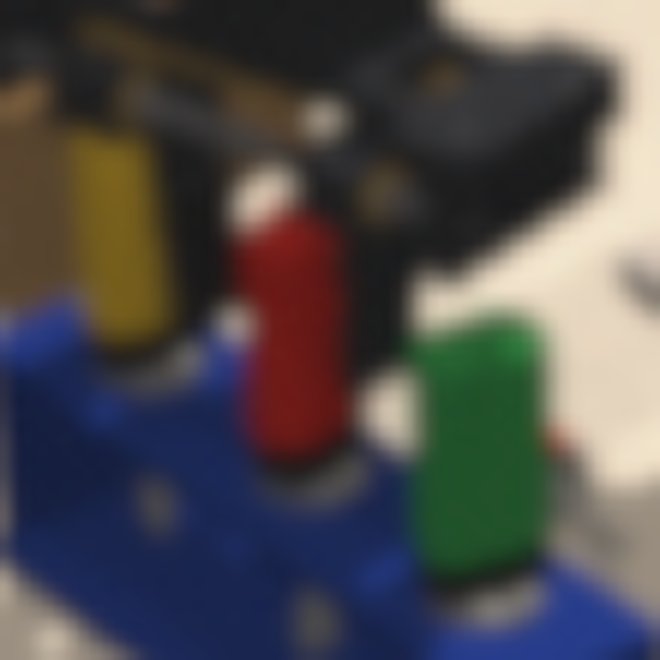

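Upright and free. Retreat straight up.

Request:
{"method": "send_rows", "body": {
  "series": [
    {"delta_pos": [0, 0, -1.5], "turn": 0, "jaw": 0.45},
    {"delta_pos": [0, 0, -3.5], "turn": 0, "jaw": 0.45},
    {"delta_pos": [0, 0, -7], "turn": 0, "jaw": 0.45},
    {"delta_pos": [0, 0, -11], "turn": 0, "jaw": 0.45},
    {"delta_pos": [0, 6, -13], "turn": 0, "jaw": 0.45},
    {"delta_pos": [2, 12, -13], "turn": 0, "jaw": 0.45},
    {"delta_pos": [4, 15, -13], "turn": 0, "jaw": 0.45},
    {"delta_pos": [4, 15, -13], "turn": 0, "jaw": 0.45}
  ]
}}

```text
clock: 20.8
tool_pos: [0.4389, -0.2541, 0.2615]
eef_rot: [0.767, -0.641, 0.0, 0.0]
contact_force: [-0.3, -1.1, -0.1]
opening: 0.549
```

```bash
python3 -c "
from h import *
s=st()
im=np.clip(vision.snapshot('scene')*1.1,0,255).astype(np.uint8)
show('scene','z1',190,130,190,150,4,im)
im=np.clip(vision.snapshot('top')*1.4,0,255).astype(np.uint8)
show('top','z2',160,150,260,160,3,im)
"
```

```text
t 20.8 p [ 0.4389 -0.2541  0.2615] q [ 7.673e-01 -6.412e-01  3.000e-04  5.000e-04] F [-0.3 -1.1 -0.1] M [-0.05  0.04 -0.02] op 0.549
```

View pics/z1.png

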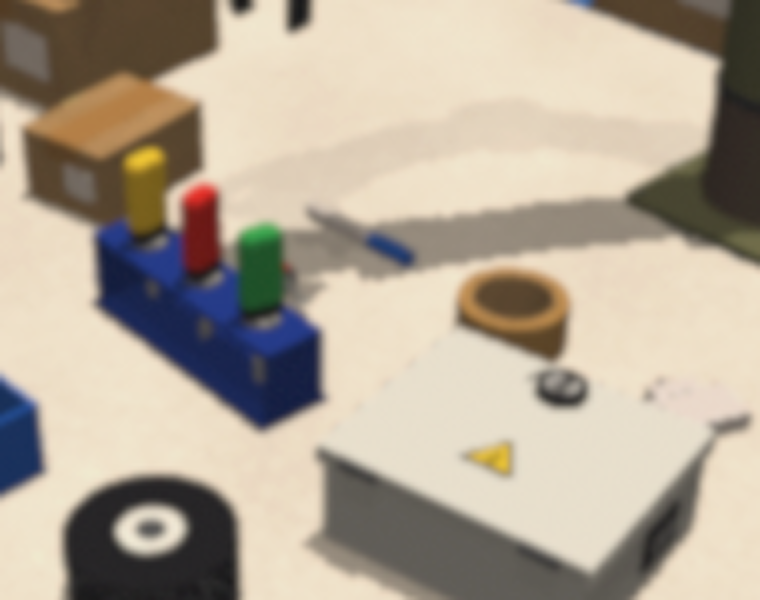

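View pics/z2.png

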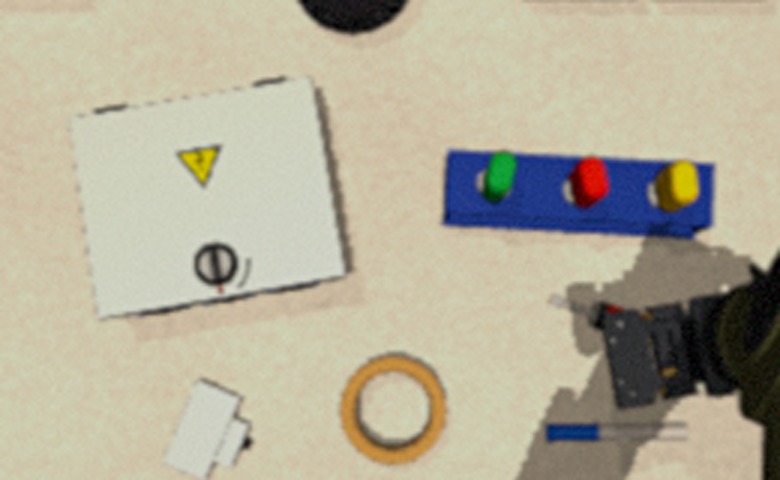

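```bash
python3 -c "
from h import *
st(); print(order.finish_job())"
```

```text
t 20.9 p [ 0.4353 -0.2576  0.2613] q [ 0.7643 -0.6449 -0.0009  0.0024] F [ 0.8  0.1 -0.3] M [0.04 0.05 0.01] op 0.55
the job is handed in; nothing more can be done
None
```

I shut the cover and turned the latch clockwise to its stop with the red flat-bladed screwdriver. The screwdriver is back upright in the rack's middle hole, and I handed the job in at about 21 s.

**Cover:** it reached its seat at 96 mm above the bench. Pressing it home took 39 N at the fingertips. In the last pictures it is flat and shut.

**Latch:** the first two tries with the blade missed the slot and pressed on the latch with up to 56 N. A third try, moved about 8 mm, went in. Turning torque rose from about 0.1 to 0.34 N m at the end, which I took as the stop. In the pictures the slot points at the red mark. One measurement puts it at about 12° against the box's 10°; that is within what I can measure, so I count it as locked.

**Screwdriver:** it tilted by roughly 0.08 rad in the grip during the turning. I allowed for that when putting it back, and after release it stands upright with its ferrule on the plate.

**Other things:** the arm touched none of the other things, and they look to be where they were. The exception is the small red look-alike screwdriver on the bench. It stood upright in my first pictures and had fallen over by the next ones, before the arm had moved, so I left it lying there.

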